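# Change the desiccant in the film dry box

## Task

Change the desiccant canisters in the film dry box: take the pin tool, hold the recessed release button down with it and push the freed slide fully out, lift out the dish and tip all the spent canisters into the waste bin. Put the dish back level in the slide as it was, with every fresh canister from the desk in it, push the slide fully home until it latches, and leave the pin tool upright in its stand. Do not knock over the bottles.

Things in the scene. Friction and masses are not known exactly. Their poses are not given: they have to be found in the camera images.
- housing: fixed film dry box; origin at desk level, mid foot of its front face; x into the box, y left, z up. Low grey housing 150 mm wide, 72 tall, 150 deep holds the slide; behind it, x 150 to 282 mm, a clear-walled film box 220 wide, 136 tall. A 6 mm thick sill plate lies in front of the face to x = -140 mm, 120 wide
- slide (a joint): how far the desiccant slide is out, m: 0 home and latched, 0.135 fully out (stop); moves along the housing's -x and stays where left (1.5 N friction). When home, a sprung catch frees it only while the button is 5 mm or more down; from 10 mm out it needs no button. Pushed home it latches by itself (5 to 10 N over the last 20 mm)
- slide_front (a point): middle of the outer face of the slide's front block; axes as the housing's. The block is 116 mm wide (y), 34 mm thick (x) and stands from 8 to 50 mm above the desk; push here to close
- slide_floor (a point): centre of the floor of the slide's compartment (12 mm above the desk), 112 mm behind the slide's front face; moves with the slide; axes as the housing's. Compartment 100 (x) by 108 (y) mm inside, walls 18 mm high; wholly clear of the housing when the slide is fully out
- release (a joint): how far the release button is down, m: 0 up, 0.008 bottomed; sprung, 1.5 N to start, 5 N at the bottom; springs back by itself
- button_top (a point): centre of the top of the release button, a steel cap 11 mm across, recessed 12 mm in a 14 x 14 mm square well open at the top of the slide's front block, 17 mm behind its outer face; too small for a finger. Moves with the slide; a pin in the well pushes the slide by the well's walls
- dish_tab (a point): steel lift-out dish, at its upright tab (12 mm thick in y, 28 long in x); x back, y left, z up. Dish 92 (x) by 96 (y) mm, 4 mm floor, 18 mm walls at sides and back, front (-x) open; 200 g. Point: 29 mm behind dish centre, 38 mm above its underside, 12 mm below the tab's top. Starts in the slide, axes as the slide's, its centre on slide_floor with play of 4 mm in x, 6 mm in y each way
- pin_handle (a point): pin tool, at the middle of its black square handle (16 x 16 mm, 45 mm long); z along the tool, up when the pin points down. Below the handle a round collar 26 mm across, 5 mm thick, then a steel pin 7 mm across, 34 mm long. 60 g. It starts upright in its stand
- pin_tip (a point): the tip of the pin, 61.5 mm from the handle's middle
- stand_hole0 (a point): mouth of the hole (13 mm across, 38 mm deep, vertical) in the top of the fixed wooden stand, a block 54 x 54 mm, 42 mm tall; the pin tool stands in it with its collar resting on the block
- bin: fixed open dark steel waste bin, 130 x 130 mm outside, 60 mm tall, walls 4 mm; origin under its centre, x and y along its sides
- spent1_mid (a point): spent desiccant canister, a plain aluminium cylinder 22 mm across and 18 mm tall, 15 g; the point is its centre, z is its own axis. Starts standing in the dish. None if absent (2 to 4 are present)
- spent2_mid (a point): spent desiccant canister, a plain aluminium cylinder 22 mm across and 18 mm tall, 15 g; the point is its centre, z is its own axis. Starts standing in the dish. None if absent (2 to 4 are present)
- spent3_mid (a point): spent desiccant canister, a plain aluminium cylinder 22 mm across and 18 mm tall, 15 g; the point is its centre, z is its own axis. Starts standing in the dish. None if absent (2 to 4 are present)
- spent4_mid (a point): spent desiccant canister, a plain aluminium cylinder 22 mm across and 18 mm tall, 15 g; the point is its centre, z is its own axis. Starts standing in the dish. None if absent (2 to 4 are present)
- fresh1_mid (a point): fresh desiccant canister, a plain aluminium cylinder 22 mm across and 18 mm tall, 15 g; the point is its centre, z is its own axis. Starts standing on the desk near the dry box. None if absent (2 or 3 are present)
- fresh2_mid (a point): fresh desiccant canister, a plain aluminium cylinder 22 mm across and 18 mm tall, 15 g; the point is its centre, z is its own axis. Starts standing on the desk near the dry box. None if absent (2 or 3 are present)
- fresh3_mid (a point): fresh desiccant canister, a plain aluminium cylinder 22 mm across and 18 mm tall, 15 g; the point is its centre, z is its own axis. Starts standing on the desk near the dry box. None if absent (2 or 3 are present)
- fresh4_mid (a point): fresh desiccant canister, a plain aluminium cylinder 22 mm across and 18 mm tall, 15 g; the point is its centre, z is its own axis. Starts standing on the desk near the dry box. None if absent (2 or 3 are present)
- bottle1: bystander: amber bottle, black cap, 38 mm across, 85 mm tall, loose on the desk; origin under its centre, z its axis
- bottle2: bystander: amber bottle, black cap, 38 mm across, 85 mm tall, loose on the desk; origin under its centre, z its axis
- bottle3: bystander: amber bottle, black cap, 38 mm across, 85 mm tall, loose on the desk; origin under its centre, z its axis
- bottle4: bystander: amber bottle, black cap, 38 mm across, 85 mm tall, loose on the desk; origin under its centre, z its axis

How it is judged:
On the way, in this order (a step that is already met when the one before it is completed fails the run):
1. the pin holds the release button down while the slide is pushed out of its catch (distance between pin_tip and button_top below 0.009 m and value of joint release above 0.0035 m and value of joint slide above 0.006 m), for 0.05 s.
2. the slide is out fully (value of joint slide above 0.125 m), for 0.2 s.
3. the dish is lifted and tipped over the bin (angle between dish_tab's own z axis and vertical above 0.45 rad and horizontal distance between dish_tab and bin below 0.17 m and height (world z) of dish_tab above 0.06 m), for 0.1 s.
At the end, for the whole second after the job is handed in: spent canisters all in the bin; fresh ones all in the dish, within its walls; dish flat in the slide, open front forward; slide home within 3 mm, button sprung up; pin tool upright in its stand, tip within 8 mm of the hole axis, collar within 7 mm of the block (x of spent1_mid in the frame of bin between -0.063 and 0.063 m and y of spent1_mid in the frame of bin between -0.063 and 0.063 m and height (world z) of each of spent1_mid, spent2_mid, spent3_mid, spent4_mid below 0.055 m and x of spent2_mid in the frame of bin between -0.063 and 0.063 m and y of spent2_mid in the frame of bin between -0.063 and 0.063 m and x of spent3_mid in the frame of bin between -0.063 and 0.063 m and y of spent3_mid in the frame of bin between -0.063 and 0.063 m and x of spent4_mid in the frame of bin between -0.063 and 0.063 m and y of spent4_mid in the frame of bin between -0.063 and 0.063 m and x of fresh1_mid in the frame of dish_tab between -0.076 and 0.015 m and y of fresh1_mid in the frame of dish_tab between -0.046 and 0.046 m and z of fresh1_mid in the frame of dish_tab between -0.038 and 0.018 m and x of fresh2_mid in the frame of dish_tab between -0.076 and 0.015 m and y of fresh2_mid in the frame of dish_tab between -0.046 and 0.046 m and z of fresh2_mid in the frame of dish_tab between -0.038 and 0.018 m and x of fresh3_mid in the frame of dish_tab between -0.076 and 0.015 m and y of fresh3_mid in the frame of dish_tab between -0.046 and 0.046 m and z of fresh3_mid in the frame of dish_tab between -0.038 and 0.018 m and x of fresh4_mid in the frame of dish_tab between -0.076 and 0.015 m and y of fresh4_mid in the frame of dish_tab between -0.046 and 0.046 m and z of fresh4_mid in the frame of dish_tab between -0.038 and 0.018 m and x of dish_tab in the frame of slide_floor between 0.018 and 0.04 m and y of dish_tab in the frame of slide_floor between -0.01 and 0.01 m and z of dish_tab in the frame of slide_floor below 0.042 m and angle between dish_tab's own z axis and vertical below 0.06 rad and value of joint slide below 0.003 m and value of joint release below 0.002 m and horizontal distance between pin_tip and stand_hole0 below 0.008 m and height (world z) of pin_tip below 0.015 m and angle between pin_handle's own z axis and vertical below 0.15 rad); the robot touches nothing.
It fails at once if a bottle is knocked over (angle between any of bottle1, bottle2, bottle3, bottle4's own z axis and vertical above 0.6 rad).
Of spent1, spent2, spent3, spent4 only 2 to 4 are there at a start; the rules pass over those that are not, and their reading is None.
Of fresh1, fresh2, fresh3, fresh4 only 2 to 3 are there at a start; the rules pass over those that are not, and their reading is None.
At some moment in a run one of fresh1, fresh2, fresh3, fresh4 may be knocked a few centimetres aside while the robot is not near it.
It also fails if it takes over 200 s, if anything falls off the work surface, if the arm or the gripper's body presses on something with over 40 N, if the wrist force passes 120 N, or if a joint passes its speed limit or range.

## Robot

A 7-joint arm with a two-finger parallel gripper is mounted at the origin on the work surface. World frame = base frame: x ahead of the robot, y to its left, z up, the work surface at z = 0. Lengths are in m, angles in rad, forces in N, time in s.
With the tool pointing down it reaches from about 0.35 to 0.9 m from the base axis. Payload 8.1 kg.
Tool frame: the origin (TCP) lies where the fingers leave the gripper's body, on its centre line; the fingertips stand 73 mm ahead of it and the grasp point (between the pads) lies 54 mm ahead of it (ctrl.tip_extent is the distance from the TCP to the fingertips, in m); z points along the fingers, x is the direction in which the jaws open and shut, and the axes are right-handed (so a half turn about z gives the same grasp; the last joint's range is limited). The gripper opens to 85 mm and grips with 20 to 120 N. Pads are 22 mm wide; open, the fingers measure 114 mm over their backs; the gripper's body (76 mm by 85 mm) begins 54 mm behind the grasp point. The pads swing forward as they close: fully open they stand 13 mm farther back than shut.
Start: joints at [1.106, 0.434, 0.025, 1.573, -0.012, 1.134, -0.075], TCP at [0.221, -0.585, 0.304] pointing down, gripper open.
Joint ranges: [-2.62, 2.62], [-0.44, 2.09], [-1.27, 1.32], [0.08, 2.57], [-1.32, 4.46], [0.12, 2], [-2.74, 2.74]. Speed limits (rad/s): [2.22, 2.22, 3.01, 3.01, 3.14, 3.14, 3.14].

## Interface

Orientations are given as a 3x3 rotation matrix whose columns are the frame's x, y, z axes.
In Python, from cell import ctrl, get_image, camera_info gives the robot as it stands.
- The arm moves only by the tool carry_out, never from a script. Its argument "moves" is a list of rows, each a list of 5 numbers: the finger opening in mm, from 0 to 85.4, then the shift along the world's x, y, z in mm, then the turn about the world's z in rad. A call has 1 to 10 rows; each row is the pose to reach, as a shift and turn from the pose commanded when the call began; what a row does not reach only later rows make up. A row lasts 1/10 s, in which the tool goes at most 50 mm and 8.59 degrees, less where a joint would pass 70% of its speed; a pose out of reach is approached as far as the arm can. A call with a gripper value outside its range is refused whole. The fingers move at their own pace and stop on an object; "force" is the grip in N (left out, the last holds). Time passes only in rows, so rows that repeat a pose let the fingers close. It gives the time, the measured TCP pose, the force and the opening at its end, in the units of the state.
- ctrl.state(): the state, without advancing time (a new reading comes with each control period).
- get_image(name): name is "side" or "top" or "wrist"; returns (picture, depth): 400x640x3 uint8, red, green, blue; 400x640 float32, m along the optical axis (not along the pixel's ray), 0 where there is no reading.
- camera_info(name): a dict with "intrinsics" (3x3 intrinsics, pixels), "D" ([k1, k2, p1, p2, k3] as OpenCV has them; the pictures are not rectified), "camera_from_world" (4x4, takes a point from world to camera coordinates); the wrist camera has in their place "T_tool_cam" (4x4, takes a point from camera to tool coordinates, whose origin is the TCP and whose axes are the tool frame's). Camera axes: x right, y down, z forward; pixel columns grow to the right and rows downward; lengths in m; the calibration is good to about 2 mm. A picture is of the moment at which its call begins: read the wrist's pose just before it. camera_info takes no time and is no camera call.
- ctrl.job_done(): hands the job in, once; it reports no verdict.
The state is a dict: "clock": time; "joint_pos": joint angles; "qvel": joint speeds; "tau": joint torques, N m; "position": TCP position; "ee_rot": TCP orientation; "wrist_force": force on the tool from outside, world axes, zero at the start; "torque": the same for the moment, N m; "width": opening from 0.0 (shut) to 1.0 (fully open).
Only numpy, scipy, OpenCV 4.12 (cv2) and the standard library are available. Lean on these libraries where they do the work, as an engineer would, in place of code of your own. Each camera call takes 0.05 s, during which the arm holds its last target. There are 200 camera calls.

## Working session

There is one attempt and no reset: what is moved stays moved. The work goes in short steps, Python scripts to look and compute and a tool call to move; the robot and the scene stay as the last step left them, time stands still between calls to the robot, and variables do not carry over. Pictures are saved under pics/ and viewed, about 12 in all and at most 16, crops included, and the job is handed in when it is done.

Besides the shell and the picture viewer there is one more tool, called after ">>>" by a JSON object that holds its "name" and its "arguments". carry_out: Moves the arm, as the interface text tells. Its arguments: {"type":"object","properties":{"moves":{"type":"array"},"force":{"type":"number"}},"required":["moves"]}

```bash
mkdir -p pics
cat > h.py <<'E'
import numpy as np, cv2
from cell import ctrl, get_image, camera_info
def cam(name):
    s=ctrl.state(); im,d=get_image(name); ci=camera_info(name)
    K=np.array(ci["intrinsics"]);D=np.array(ci["D"],float)
    if name=="wrist":
        T=np.eye(4);T[:3,:3]=np.array(s["ee_rot"]);T[:3,3]=s["position"]; W=T@np.array(ci["T_tool_cam"])
    else: W=np.linalg.inv(np.array(ci["camera_from_world"]))
    return im,d,K,D,W
def cloud(c):
    im,d,K,D,W=c
    h,w=d.shape
    u,v=np.meshgrid(np.arange(w),np.arange(h))
    p=cv2.undistortPoints(np.stack([u,v],-1).reshape(-1,1,2).astype(float),K,D).reshape(h,w,2)
    P=np.dstack([p*d[...,None],d])@W[:3,:3].T+W[:3,3]
    P[d==0]=np.nan
    return P
def save(n,im): cv2.imwrite(f"pics/{n}.png",im[...,::-1])
def ray(c,u,v,z):
    "pixel onto plane z"
    im,d,K,D,W=c
    p=cv2.undistortPoints(np.array([[[u,v]]],float),K,D).reshape(2)
    r=W[:3,:3]@np.array([p[0],p[1],1]); return W[:3,3]+r*(z-W[2,3])/r[2]
E
python3 - <<'E'
from h import *
import pickle
for n in("top","side"):
    c=cam(n);save(n,c[0]);pickle.dump(c,open(n+".pkl","wb"));print(c[4].round(3))
s=ctrl.state();print({k:np.round(s[k],3).tolist() for k in s})
E
```

```text
[[ 2.000e-03 -9.930e-01  1.140e-01  4.870e-01]
 [-1.000e+00 -1.000e-03  1.500e-02 -1.300e-02]
 [-1.500e-02 -1.140e-01 -9.930e-01  1.136e+00]
 [ 0.000e+00  0.000e+00  0.000e+00  1.000e+00]]
[[-0.929 -0.213  0.304  0.276]
 [-0.371  0.547 -0.75   0.795]
 [-0.007 -0.81  -0.587  0.708]
 [ 0.     0.     0.     1.   ]]
{'clock': 0.1, 'joint_pos': [1.106, 0.435, 0.025, 1.574, -0.012, 1.134, -0.075], 'qvel': [0.001, -0.002, 0.001, -0.002, 0.001, 0.0, 0.002], 'tau': [0.003, -67.175, 1.029, -31.691, 0.016, 0.007, -0.0], 'position': [0.221, -0.584, 0.303], 'ee_rot': [[0.354, -0.935, -0.001], [-0.935, -0.354, 0.001], [-0.001, 0.0, -1.0]], 'wrist_force': [-0.785, 0.211, 0.339], 'torque': [0.013, -0.039, 0.017], 'width': 1.0}
```

View pics/top.png

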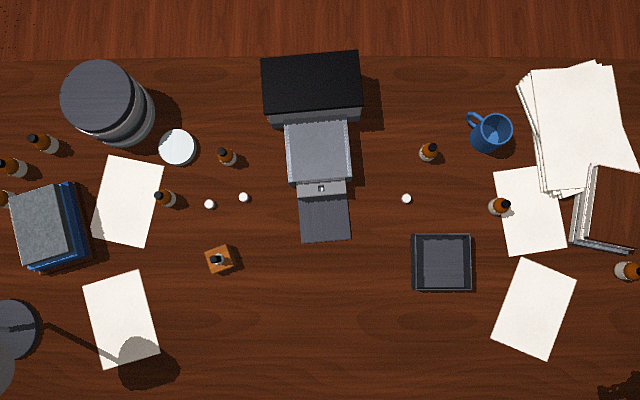

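View pics/side.png

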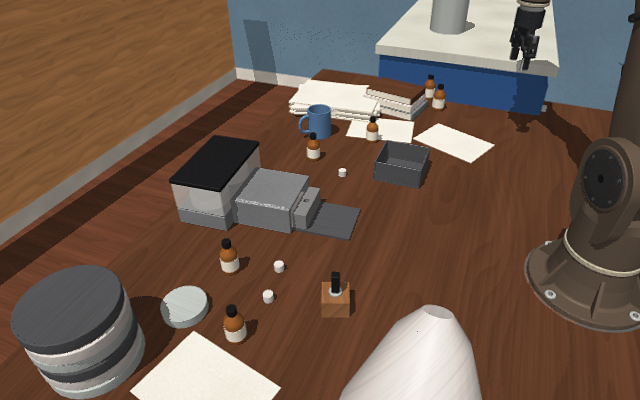

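The top view shows the stand and pin at (218,260), fresh canisters at (209,204), (244,197) and (406,198), the bin at (443,262), the slide front at about (321,188), and bottles nearby at (227,157), (165,199) and (428,152). The side view agrees. Next I measure these from the clouds.

```bash
cat > m1.py <<'E'
from h import *
import pickle
c=pickle.load(open("top.pkl","rb"));P=cloud(c)
def reg(u0,u1,v0,v1,z0,z1,nm):
    Q=P[v0:v1,u0:u1].reshape(-1,3);Q=Q[(Q[:,2]>z0)&(Q[:,2]<z1)]
    r=cv2.minAreaRect((Q[:,:2]*1000).astype(np.float32))
    print(nm,len(Q),"med",np.median(Q,0).round(4),"rect",np.round(r[0],1),np.round(r[1],1),round(r[2],1));return Q
reg(200,218,196,212,.012,.03,"f1");reg(236,252,189,205,.012,.03,"f2");reg(398,414,190,206,.012,.03,"f3")
reg(200,240,240,280,.036,.048,"stand")
reg(200,240,240,280,.07,.12,"handle")
reg(405,480,228,297,.05,.07,"bin rim")
reg(278,358,115,190,.064,.08,"housing top")
reg(290,355,175,205,.044,.056,"block top")
reg(290,355,190,250,.003,.010,"sill")
reg(410,445,138,168,.07,.1,"bR");reg(215,240,142,172,.07,.1,"bL");reg(152,180,188,212,.07,.1,"bLL");reg(485,515,190,220,.07,.1,"bRR")
im=c[0][170:215,285:360];save("crop",cv2.resize(im,None,fx=8,fy=8,interpolation=cv2.INTER_CUBIC))
for v in range(120,250,8): print(v,P[v,320].round(3))
E
python3 m1.py
```

```text
f1 60 med [0.6098 0.2844 0.0193] rect [609.8 285.1] [18.7 19.6] 87.3
f2 67 med [0.6268 0.2014 0.0191] rect [627.  201.1] [20.6 19.8] 88.5
f3 66 med [ 0.6248 -0.1921  0.019 ] rect [ 624.8 -192.3] [19.9 19.4] 89.6
stand 432 med [0.4802 0.2482 0.0433] rect [479.4 252.1] [55.  54.4] 21.6
handle 68 med [0.4803 0.249  0.092 ] rect [479.4 250.6] [15.6 16.2] 15.9
bin rim 546 med [ 0.47   -0.2752  0.0599] rect [ 473.7 -268.2] [130.3 131. ] 0.0
housing top 4140 med [0.7354 0.0211 0.073 ] rect [736.1  26.5] [152.8 161.5] 5.2
block top 699 med [0.6442 0.012  0.0508] rect [644.9  11.9] [ 36.8 143.9] 5.1
sill 2166 med [0.5726 0.0055 0.0065] rect [574.4  10.6] [156.4 143.7] 90.0
bR 63 med [ 0.7343 -0.2447  0.0849] rect [ 735.6 -245. ] [16.4 16.1] 3.6
bL 61 med [0.7235 0.2405 0.085 ] rect [724.3 240.8] [15.9 18. ] 62.9
bLL 62 med [0.6231 0.3857 0.085 ] rect [622.7 387.6] [17.4 16.6] 21.0
bRR 72 med [ 0.6033 -0.4073  0.085 ] rect [ 604.1 -409.2] [17.4 18.8] 38.4
120 [0.803 0.014 0.071]
128 [0.782 0.014 0.074]
136 [0.764 0.014 0.07 ]
144 [0.744 0.014 0.074]
152 [0.726 0.014 0.072]
160 [0.707 0.014 0.071]
168 [0.688 0.014 0.073]
176 [0.669 0.014 0.072]
184 [0.654 0.014 0.053]
192 [0.635 0.014 0.047]
200 [0.621 0.015 0.009]
208 [0.602 0.015 0.009]
216 [0.582 0.015 0.006]
224 [0.563 0.015 0.004]
232 [0.543 0.015 0.009]
240 [0.524 0.015 0.002]
248 [ 0.505  0.015 -0.001]
```

>>> {"name": "carry_out", "arguments": {"moves": [[85,250,420,0,0],[85,250,420,0,0],[85,250,420,0,0],[85,250,420,0,0],[85,250,420,0,0],[85,250,420,0,0],[85,250,420,0,0],[85,250,420,0,0],[85,250,420,0,0],[85,250,420,0,0]]}}

```text
clock: 1.1
position: [0.4722, -0.1614, 0.3039]
ee_rot: [[0.356, -0.935, 0.0], [-0.935, -0.356, 0.001], [-0.001, -0.0, -1.0]]
wrist_force: [-0.5, -0.5, 0.2]
width: 0.995
```

>>> {"name": "carry_out", "arguments": {"moves": [[85,0,400,0,0],[85,0,400,0,0],[85,0,400,0,0],[85,0,400,0,0],[85,0,400,0,0],[85,0,400,0,0],[85,0,400,0,0],[85,0,400,0,0],[85,0,400,0,0],[85,0,400,0,0]]}}

```text
clock: 2.1
position: [0.4706, 0.2366, 0.3034]
ee_rot: [[0.357, -0.934, -0.001], [-0.934, -0.357, -0.0], [-0.0, 0.001, -1.0]]
wrist_force: [0.6, -1.2, 0.4]
width: 0.997
```

```bash
cat > m2.py <<'E'
from h import *
import pickle
s=ctrl.state();print(np.round(s["position"],4),np.round(s["joint_pos"],2),np.round(s["ee_rot"],3)[:,0],s["clock"])
c=cam("wrist");pickle.dump(c,open("wrist.pkl","wb"));save("w1",c[0]);P=cloud(c)
for a,b,n in((.036,.047,"stand"),(.075,.1,"handle"),(.012,.025,"cyl")):
    m=(P[...,2]>a)&(P[...,2]<b)
    nn,l,st,ce=cv2.connectedComponentsWithStats(m.astype(np.uint8))
    for i in range(1,nn):
        if st[i,4]>150:
            Q=P[l==i]*1000;r=cv2.minAreaRect(Q[:,:2].astype(np.float32));print(n,st[i,4],ce[i].round(),np.round(r[0],1),np.round(r[1],1),round(r[2],1),np.median(Q[:,2]).round(1))
E
python3 m2.py
```

```text
[0.4706 0.2366 0.3034] [-0.23  0.32 -0.44  1.78  0.15  1.08 -1.92] [ 0.357 -0.934 -0.   ] 2.1
stand 322 [557.  22.] [668.9  89.8] [34.9 11.7] 25.0 41.2
stand 536 [576.  79.] [642.7  23. ] [34.4 97.6] 5.1 41.6
stand 178 [621.  81.] [644.8  11.3] [13.2 12.7] 2.4 41.7
stand 2528 [309. 154.] [477.4 253.2] [54.6 54. ] 20.9 41.9
handle 396 [307. 164.] [477.8 253.1] [16.2 15.9] 17.5 91.6
cyl 315 [ 4. 24.] [492.1 569.6] [36.8  8.1] 9.6 16.1
cyl 435 [325.  10.] [608.7 285.4] [18.3 20.7] 19.6 17.9
cyl 979 [556.  60.] [636.7  34.9] [151.5  56.6] 66.2 18.7
cyl 463 [413.  25.] [627.1 202.9] [21.  21.3] 17.3 17.9
```

>>> {"name": "carry_out", "arguments": {"moves": [[50,7,16,-40,0],[50,7,16,-90,0],[50,7,16,-130,0],[50,7,16,-173,0],[50,7,16,-173,0],[50,7,16,-173,0],[5,7,16,-173,0],[5,7,16,-173,0],[5,7,16,-173,0],[5,7,16,-173,0]], "force": 60}}

```text
clock: 3.15
position: [0.4793, 0.2518, 0.1332]
ee_rot: [[0.353, -0.935, 0.003], [-0.935, -0.353, 0.001], [0.0, -0.004, -1.0]]
wrist_force: [-0.5, -2.0, 9.1]
width: 0.176
```

>>> {"name": "carry_out", "arguments": {"moves": [[5,0,0,0,0],[5,0,0,0,0],[5,0,0,0,0],[5,0,0,40,0],[5,0,0,80,0],[5,0,0,80,0],[5,0,0,80,0]]}}

```text
clock: 3.85
position: [0.4788, 0.2517, 0.2128]
ee_rot: [[0.354, -0.935, 0.003], [-0.935, -0.354, 0.001], [-0.0, -0.004, -1.0]]
wrist_force: [-0.2, -0.8, -1.5]
width: 0.177
```

>>> {"name": "carry_out", "arguments": {"moves": [[5,30,-50,30,-0.13],[5,60,-100,30,-0.27],[5,90,-140,30,-0.27],[5,110,-190,30,-0.27],[5,115,-240,30,-0.27],[5,115,-240,30,-0.27],[5,115,-240,30,-0.27],[5,115,-240,30,-0.27]]}}

```text
clock: 4.65
position: [0.5927, 0.011, 0.24]
ee_rot: [[0.09, -0.996, -0.002], [-0.996, -0.09, 0.0], [-0.0, 0.002, -1.0]]
wrist_force: [0.2, 0.8, 0.1]
width: 0.176
```

```bash
cat > m3.py <<'E'
from h import *
import pickle
s=ctrl.state();print(np.round(s["position"],4),np.round(s["joint_pos"],2),np.round(s["ee_rot"],3)[:,0],s["clock"])
c=cam("wrist");pickle.dump(c,open("wrist.pkl","wb"));save("w2",c[0]);P=cloud(c)
print(c[4].round(3))
c2=cam("side");pickle.dump(c2,open("side2.pkl","wb"));save("s2",cv2.resize(c2[0][150:270,150:390],None,fx=3,fy=3))
E
python3 m3.py
```

```text
[0.5927 0.011  0.24  ] [ 0.1   0.46 -0.29  1.71  0.16  0.99 -1.73] [ 0.09  -0.996 -0.   ] 4.65
[[ 0.089 -0.958 -0.271  0.66 ]
 [-0.996 -0.086 -0.023  0.018]
 [-0.001  0.272 -0.962  0.31 ]
 [ 0.     0.     0.     1.   ]]
```

View pics/w2.png

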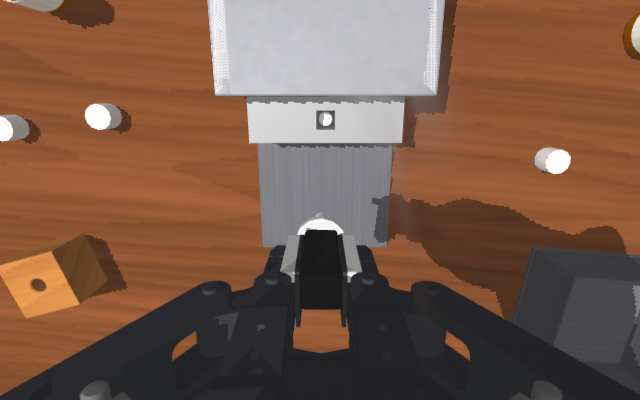

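View pics/s2.png

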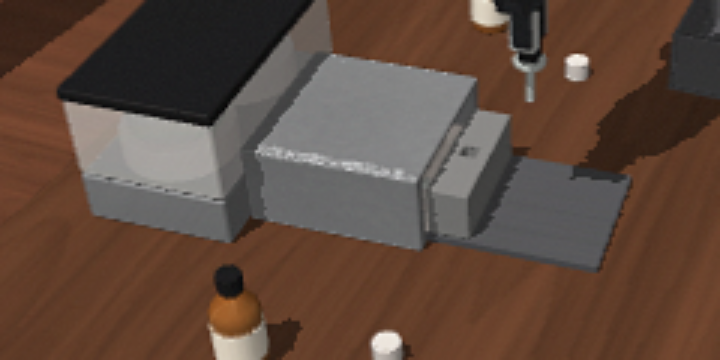

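The wrist view shows the well at (325,120), the collar below the fingers at (320,225) and the empty stand hole at (38,285). The side crop shows the pin hanging vertical, with its tip at about (530,100) in the crop.

```bash
cat > m4.py <<'E'
from h import *
import pickle
c=pickle.load(open("wrist.pkl","rb"));P=cloud(c);im=c[0]
w=im[108:132,314:337].astype(int).sum(2);d=(w<300)
v,u=np.nonzero(d);print("well px",(u.min()+u.max())/2+314,(v.min()+v.max())/2+108,u.max()-u.min(),v.max()-v.min())
for uv in((325,120),((u.min()+u.max())/2+314,(v.min()+v.max())/2+108)): print("well",ray(c,*uv,.050).round(4), "btn",ray(c,*uv,.038).round(4))
print("hole",ray(c,38,285,.042).round(4))
for uv in ((249,143),(403,143),(325,143)): print("front edge",ray(c,*uv,.05).round(4))
t=pickle.load(open("top.pkl","rb"));print("well top cam", ray(t,320.5,187.5,.05).round(4))
s=pickle.load(open("side2.pkl","rb"));Q=cloud(s)
for v in range(164,190,2): print(v,[Q[v,u].round(3).tolist() for u in (325,327)])
E
python3 m4.py
```

```text
well px 325.5 119.5 17 17
well [0.6439 0.0135 0.05  ] btn [0.6432 0.0133 0.038 ]
well [0.6443 0.0132 0.05  ] btn [0.6436 0.0129 0.038 ]
hole [0.4786 0.2531 0.042 ]
front edge [0.6218 0.0694 0.05  ]
front edge [ 0.6322 -0.047   0.05  ]
front edge [0.6269 0.0119 0.05  ]
well top cam [0.6457 0.0131 0.05  ]
164 [[0.586, 0.031, 0.18], [0.583, 0.026, 0.178]]
166 [[0.588, 0.026, 0.171], [0.582, 0.029, 0.174]]
168 [[0.591, 0.018, 0.16], [0.586, 0.02, 0.163]]
170 [[0.59, 0.021, 0.157], [0.585, 0.02, 0.158]]
172 [[0.588, 0.026, 0.155], [0.585, 0.021, 0.153]]
174 [[0.593, 0.013, 0.141], [0.588, 0.015, 0.142]]
176 [[0.668, -0.172, -0.001], [0.589, 0.012, 0.135]]
178 [[0.665, -0.162, -0.001], [0.588, 0.014, 0.131]]
180 [[0.66, -0.151, 0.001], [0.588, 0.015, 0.126]]
182 [[0.658, -0.146, -0.002], [0.587, 0.017, 0.122]]
184 [[0.654, -0.136, -0.001], [0.648, -0.136, -0.0]]
186 [[0.65, -0.126, -0.001], [0.645, -0.127, -0.0]]
188 [[0.647, -0.118, -0.001], [0.64, -0.116, 0.002]]
```

>>> {"name": "carry_out", "arguments": {"moves": [[5,40,2,-20,0],[5,53,2,-55,0],[5,53,2,-58,0],[5,53,2,-58,0],[5,53,2,-65,0],[5,53,2,-70,0],[5,53,2,-72,0],[5,53,2,-72,0]]}}

```text
clock: 5.55
position: [0.646, 0.0134, 0.1692]
ee_rot: [[0.092, -0.996, 0.0], [-0.996, -0.092, -0.0], [0.0, -0.0, -1.0]]
wrist_force: [-0.1, 0.8, -0.1]
width: 0.174
```

>>> {"name": "carry_out", "arguments": {"moves": [[5,0,0,-3,0],[5,0,0,-6,0],[5,0,0,-9,0],[5,0,0,-11,0],[5,0,0,-11,0]]}}

```text
clock: 6.05
position: [0.6464, 0.0134, 0.1579]
ee_rot: [[0.092, -0.996, 0.0], [-0.996, -0.092, -0.0], [0.0, -0.0, -1.0]]
wrist_force: [-0.5, -0.0, 3.1]
width: 0.179
```

>>> {"name": "carry_out", "arguments": {"moves": [[5,0,0,-3,0],[5,0,0,-5,0],[5,0,0,-6,0],[5,0,0,-6,0]]}}

```text
clock: 6.45
position: [0.6468, 0.0136, 0.1544]
ee_rot: [[0.091, -0.996, 0.002], [-0.996, -0.091, -0.0], [0.0, -0.002, -1.0]]
wrist_force: [-5.8, -1.0, 23.2]
width: 0.181
```

>>> {"name": "carry_out", "arguments": {"moves": [[5,0,0,3,0],[5,-4,0,3,0],[5,-8,-1,3,0],[5,-13,-1,3,0],[5,-18,-2,3,0],[5,-23,-2,3,0],[5,-28,-2,3,0],[5,-33,-3,3,0],[5,-38,-3,3,0],[5,-38,-3,3,0]]}}

```text
clock: 7.45
position: [0.6073, 0.0101, 0.155]
ee_rot: [[0.091, -0.996, -0.001], [-0.996, -0.091, -0.001], [0.001, 0.001, -1.0]]
wrist_force: [-1.0, -1.1, 7.0]
width: 0.182
```

>>> {"name": "carry_out", "arguments": {"moves": [[5,-12,-1,0,0],[5,-24,-2,0,0],[5,-36,-3,0,0],[5,-48,-4,0,0],[5,-60,-5,0,0],[5,-72,-6,0,0],[5,-84,-8,0,0],[5,-96,-9,0,0],[5,-104,-9,0,0],[5,-104,-9,0,0]]}}

```text
clock: 8.45
position: [0.5044, 0.0012, 0.1554]
ee_rot: [[0.091, -0.996, 0.002], [-0.996, -0.091, -0.0], [0.0, -0.002, -1.0]]
wrist_force: [3.7, -1.5, 4.1]
width: 0.175
```

Run:
```python
from h import *
import pickle
c=cam("top");pickle.dump(c,open("top2.pkl","wb"));save("t2",cv2.resize(c[0][100:300,180:470],None,fx=2.7,fy=2.7))
```

```text
(no output)
```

View pics/t2.png

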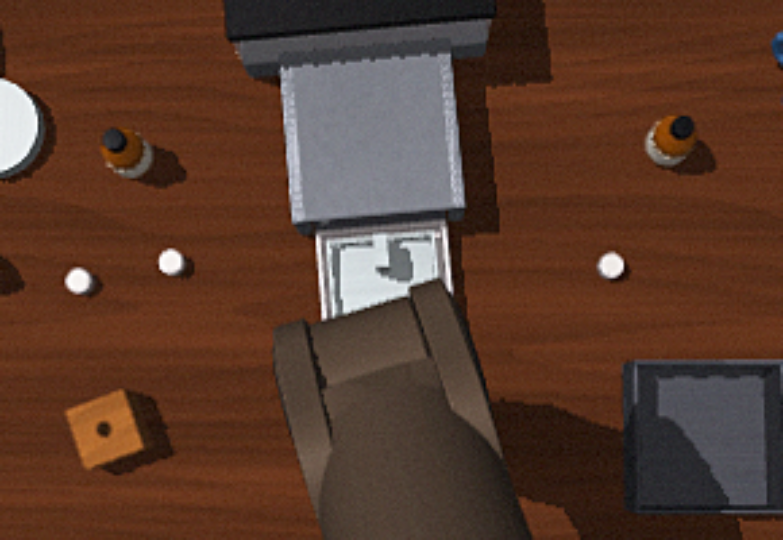

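The top view shows the slide fully out, with the dish at crop (385,270). The arm hides its front. The pin goes back to the stand next.

>>> {"name": "carry_out", "arguments": {"moves": [[5,0,0,40,0],[5,0,0,70,0],[5,-10,40,70,0],[5,-20,90,70,0.1],[5,-26,140,70,0.2],[5,-26,190,70,0.27],[5,-26,235,70,0.27],[5,-26,252,70,0.27],[5,-26,252,70,0.27],[5,-26,252,70,0.27]]}}

```text
clock: 9.5
position: [0.4775, 0.2523, 0.2239]
ee_rot: [[0.354, -0.935, -0.002], [-0.935, -0.354, -0.002], [0.001, 0.003, -1.0]]
wrist_force: [0.2, -1.8, -0.5]
width: 0.176
```

Run:
```python
from h import *
import pickle
s=ctrl.state();print(np.round(s["position"],4))
c=cam("side");pickle.dump(c,open("side3.pkl","wb"));save("s3",cv2.resize(c[0][210:330,270:410],None,fx=5,fy=5))
P=cloud(c)
m=(P[...,2]>.092)&(P[...,2]<.122)&(abs(P[...,0]-.478)<.04)&(abs(P[...,1]-.253)<.04)
print(m.sum(),np.median(P[m],0).round(4)); v,u=np.nonzero(m);print(u.min(),u.max(),v.min(),v.max())
for v in range(v.min(),v.max()+1):
    q=P[v][m[v]]
    if len(q):print(v,q.mean(0).round(4))
```

```text
[0.4775 0.2523 0.2239]
33 [0.4784 0.255  0.1119]
332 336 264 272
264 [0.4782 0.2543 0.1212]
265 [0.4782 0.2544 0.1187]
266 [0.4779 0.2551 0.1169]
267 [0.4781 0.2546 0.1138]
268 [0.4782 0.2541 0.1106]
269 [0.4786 0.2558 0.1094]
270 [0.4785 0.2561 0.1072]
271 [0.4798 0.2552 0.1032]
272 [0.4787 0.2554 0.1011]
```

View pics/s3.png

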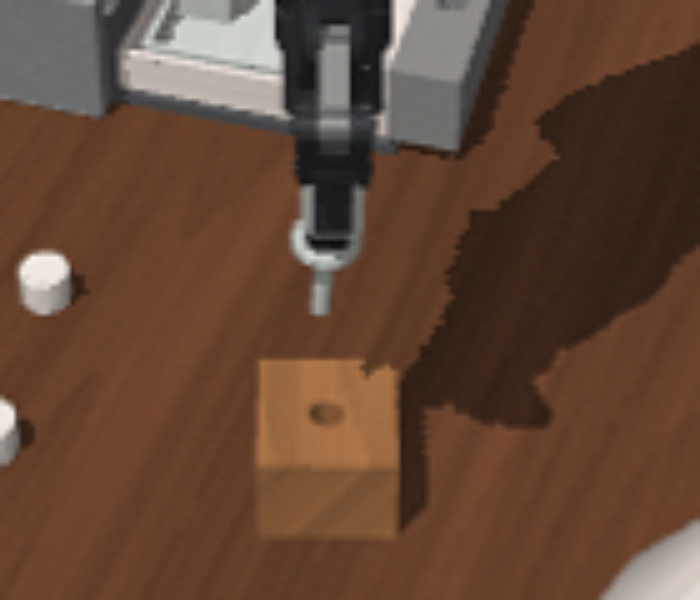

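The crop shows the pin vertical over the stand hole at crop (325,412), with its axis within about 1 mm of the hole.

>>> {"name": "carry_out", "arguments": {"moves": [[5,1,1,-30,0],[5,1,1,-55,0],[5,1,1,-62,0],[5,1,1,-70,0],[5,1,1,-78,0],[5,1,1,-86,0],[5,1,1,-92,0],[5,1,1,-92,0]]}}

```text
clock: 10.35
position: [0.4791, 0.2538, 0.132]
ee_rot: [[0.353, -0.936, -0.001], [-0.936, -0.353, -0.001], [0.0, 0.001, -1.0]]
wrist_force: [-0.2, 0.5, -0.4]
width: 0.176
```

>>> {"name": "carry_out", "arguments": {"moves": [[50,0,0,0,0],[50,0,0,0,0],[50,0,0,0,0],[50,0,0,50,0],[50,0,0,100,0],[50,0,0,140,0],[50,30,-40,170,-0.1],[50,60,-80,170,-0.2],[50,80,-125,170,-0.27],[50,100,-170,170,-0.27]]}}

```text
clock: 11.35
position: [0.5778, 0.0881, 0.3037]
ee_rot: [[0.09, -0.996, 0.002], [-0.996, -0.09, 0.0], [-0.0, -0.002, -1.0]]
wrist_force: [0.6, 0.5, 0.3]
width: 0.588
```

>>> {"name": "carry_out", "arguments": {"moves": [[85,20,-40,0,0],[85,21,-74,0,0],[85,21,-74,0,0],[85,21,-74,0,0],[85,21,-74,0,0]]}}

```text
clock: 11.85
position: [0.5977, 0.0171, 0.3031]
ee_rot: [[0.093, -0.996, 0.0], [-0.996, -0.093, 0.001], [-0.001, -0.0, -1.0]]
wrist_force: [0.3, 0.6, 0.1]
width: 0.994
```

Run:
```python
from h import *
import pickle
s=ctrl.state();print(np.round(s["position"],4),np.round(s["ee_rot"],3)[:,0],s["clock"])
c=cam("wrist");pickle.dump(c,open("wrist.pkl","wb"));save("w3",c[0]);P=cloud(c)
for a,b,n in((.055,.068,"tabtop"),(.075,.1,"handle"),(.012,.035,"cyl")):
    m=(P[...,2]>a)&(P[...,2]<b)
    nn,l,st,ce=cv2.connectedComponentsWithStats(m.astype(np.uint8))
    for i in range(1,nn):
        if st[i,4]>100:
            Q=P[l==i]*1000;r=cv2.minAreaRect(Q[:,:2].astype(np.float32));print(n,st[i,4],ce[i].round(),np.round(r[0],1),np.round(r[1],1),round(r[2],1),np.median(Q[:,2]).round(1))
```

```text
[0.5977 0.0171 0.3031] [ 0.093 -0.996 -0.001] 11.85
tabtop 535 [72.  9.] [715.7 238.7] [13.3 31.1] 13.5 59.8
tabtop 624 [631.  45.] [ 732.8 -235.6] [32.4 16.6] 18.3 58.7
tabtop 405 [330. 136.] [631.9  13.3] [27.8 11.9] 4.4 61.8
tabtop 885 [562. 265.] [ 528.3 -244. ] [ 58.5 126.7] 30.5 59.1
tabtop 180 [ 81. 264.] [483.2 252.3] [19.2 10.9] 59.7 61.6
tabtop 312 [632. 320.] [ 468.8 -328.4] [ 6.7 59.4] 89.3 58.3
handle 548 [ 61. 278.] [478.5 255.1] [16.3 18.6] 21.5 89.9
cyl 510 [109.  17.] [717.6 230.3] [12.3 35.4] 56.5 24.4
cyl 721 [594.  50.] [ 731.9 -233.4] [38.6 19.4] 19.2 24.7
cyl 12630 [330. 168.] [591.7   8.7] [132.9 116.3] 5.2 16.6
cyl 400 [144. 119.] [627.8 202.7] [21.2 21.1] 77.6 18.0
cyl 417 [ 65. 128.] [610.7 285. ] [21.3 22. ] 55.3 18.0
cyl 374 [521. 157.] [ 624.4 -191.1] [21.7 20.9] 45.4 17.8
cyl 857 [117. 242.] [495.2 245.1] [75.4 38.6] 65.0 24.1
cyl 1566 [540. 253.] [ 526.9 -248.9] [ 66.7 150.8] 30.9 23.8
cyl 1116 [610. 290.] [ 483.3 -327.3] [ 4.2 78.4] 90.0 24.5
```

View pics/w3.png

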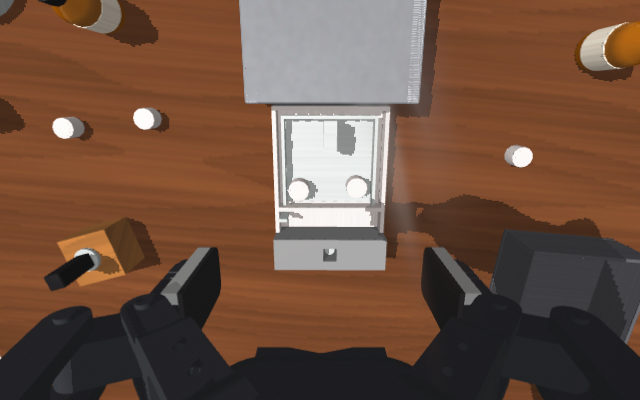

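Two spent canisters stand in the dish at (299,190) and (357,187), and the tab at (330,136) measures (0.632, 0.013). The pin tool stands in its stand at (80,265).

>>> {"name": "carry_out", "arguments": {"moves": [[38,20,-4,-40,0],[38,34,-4,-80,0],[38,34,-4,-120,0],[38,34,-4,-150,0],[38,34,-4,-175,0],[38,34,-4,-190,0],[38,34,-4,-196,0],[38,34,-4,-196,0],[3,34,-4,-196,0],[3,34,-4,-196,0]], "force": 120}}

```text
clock: 12.9
position: [0.6328, 0.0118, 0.1085]
ee_rot: [[0.092, -0.996, 0.002], [-0.996, -0.092, 0.0], [-0.0, -0.002, -1.0]]
wrist_force: [-2.6, -0.1, 14.3]
width: 0.125
```

>>> {"name": "carry_out", "arguments": {"moves": [[3,0,0,0,0],[3,0,0,0,0],[3,0,0,0,0],[3,0,0,0,0],[3,0,0,4,0],[3,0,0,8,0],[3,0,0,8,0]]}}

```text
clock: 13.6
position: [0.6321, 0.0115, 0.1156]
ee_rot: [[0.091, -0.996, 0.001], [-0.996, -0.091, -0.0], [0.0, -0.001, -1.0]]
wrist_force: [0.8, 0.0, -2.1]
width: 0.115
```

```bash
cat > tilt.py <<'E'
from h import *
import sys
s=ctrl.state();print(np.round(s["position"],4),np.round(s["ee_rot"],3)[:,0],s["clock"],np.round(s["joint_pos"],2))
c=cam("side");save(sys.argv[1],cv2.resize(c[0][int(sys.argv[4]):int(sys.argv[5]),int(sys.argv[2]):int(sys.argv[3])],None,fx=4,fy=4))
E
python3 tilt.py s4 210 370 130 240
```

```text
[0.6321 0.0115 0.1156] [ 0.091 -0.996  0.   ] 13.6 [ 0.07  0.66 -0.26  1.72  0.23  0.79 -1.78]
```

View pics/s4.png

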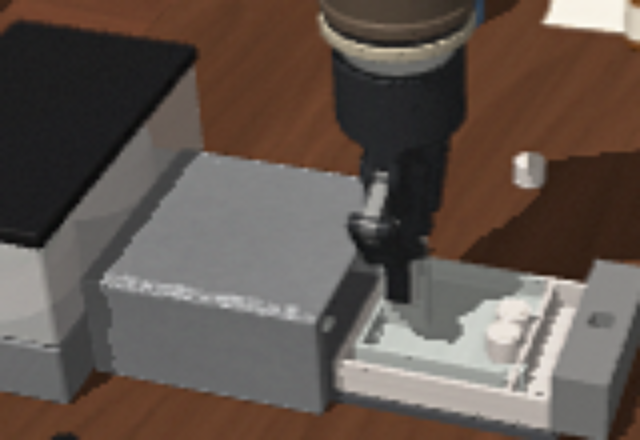

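The dish is held about 7 mm up, seems level, and both canisters are in it (crop 505,330). I lift it further and check.

>>> {"name": "carry_out", "arguments": {"moves": [[3,0,0,5,0],[3,0,0,12,0],[3,0,0,22,0],[3,0,0,34,0],[3,0,0,46,0],[3,0,0,56,0],[3,0,0,62,0],[3,0,0,65,0],[3,0,0,65,0]]}}

```text
clock: 14.55
position: [0.632, 0.0115, 0.1803]
ee_rot: [[0.092, -0.996, 0.0], [-0.996, -0.092, -0.0], [0.0, -0.0, -1.0]]
wrist_force: [-0.1, -0.4, -2.6]
width: 0.115
```

```bash
python3 tilt.py s5 210 370 110 240
```

```text
[0.632  0.0115 0.1803] [ 0.092 -0.996  0.   ] 14.55 [ 0.09  0.58 -0.28  1.67  0.2   0.91 -1.75]
```

View pics/s5.png

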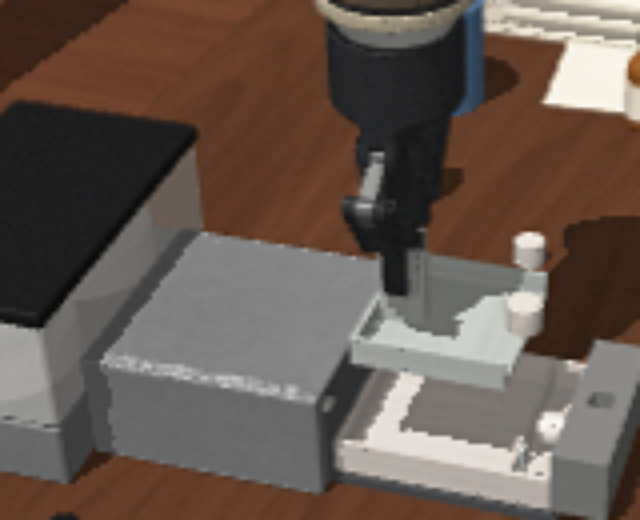

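The dish hangs level with one spent canister at its front edge (crop 525,310). The other dropped into the slide compartment (crop 548,425), so I will pick that one up later. I carry the dish gently to the bin and start with a slow backward-safe ramp.

>>> {"name": "carry_out", "arguments": {"moves": [[3,-2,-2,0,0],[3,-6,-6,0,0],[3,-12,-14,0,0],[3,-18,-25,0,-0.01],[3,-24,-38,0,-0.03],[3,-30,-52,0,-0.05],[3,-36,-66,0,-0.07],[3,-42,-80,0,-0.09],[3,-48,-94,0,-0.09],[3,-54,-108,0,-0.09]]}}

```text
clock: 15.6
position: [0.5774, -0.0978, 0.18]
ee_rot: [[0.002, -1.0, 0.0], [-1.0, -0.002, -0.0], [0.0, -0.0, -1.0]]
wrist_force: [-0.5, -1.0, -2.3]
width: 0.112
```

>>> {"name": "carry_out", "arguments": {"moves": [[3,-6,-14,0,0],[3,-12,-28,0,0],[3,-18,-42,0,0],[3,-24,-56,0,0],[3,-30,-70,0,0],[3,-36,-84,0,0],[3,-42,-98,0,0],[3,-48,-112,0,0],[3,-54,-126,0,0],[3,-60,-138,0,0]]}}

```text
clock: 16.6
position: [0.5173, -0.2358, 0.1799]
ee_rot: [[0.001, -1.0, -0.0], [-1.0, -0.001, -0.0], [0.0, 0.0, -1.0]]
wrist_force: [0.4, 0.9, -2.2]
width: 0.114
```

>>> {"name": "carry_out", "arguments": {"moves": [[3,-6,-12,0,0],[3,-12,-20,0,0],[3,-16,-28,0,0],[3,-18,-32,0,0],[3,-18,-34,0,0],[3,-18,-34,0,0],[3,-18,-34,0,0]]}}

```text
clock: 17.3
position: [0.5003, -0.2679, 0.18]
ee_rot: [[0.003, -1.0, 0.0], [-1.0, -0.003, 0.0], [-0.0, -0.0, -1.0]]
wrist_force: [0.5, -0.4, -1.0]
width: 0.117
```

```bash
python3 tilt.py s6 300 460 70 200
```

```text
[ 0.5003 -0.2679  0.18  ] [ 0.003 -1.    -0.   ] 17.3 [ 0.58  0.49 -0.25  1.84  0.16  0.83 -1.32]
```

View pics/s6.png

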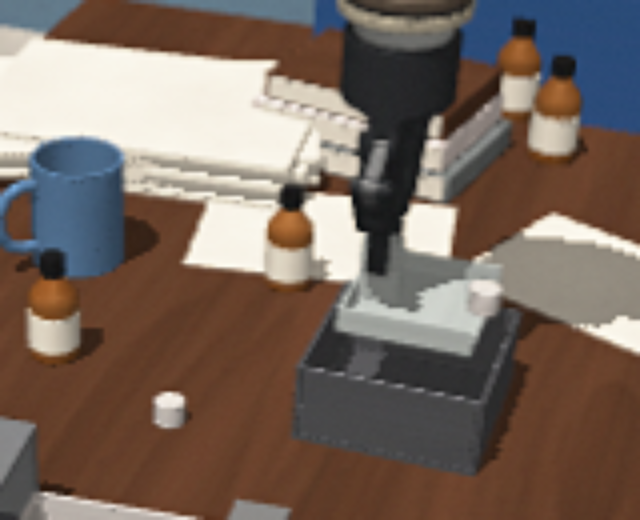

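The dish is over the bin with the canister still at its front (crop 485,295). I lower it into the bin and tip it by pushing its front edge against the near wall.

>>> {"name": "carry_out", "arguments": {"moves": [[3,0,0,-12,0],[3,0,0,-24,0],[3,0,0,-33,0],[3,-6,0,-33,0],[3,-12,0,-33,0],[3,-17,0,-33,0],[3,-22,0,-33,0],[3,-26,0,-33,0]], "force": 60}}

```text
clock: 18.15
position: [0.4827, -0.2681, 0.1509]
ee_rot: [[0.004, -1.0, 0.02], [-1.0, -0.004, -0.003], [0.003, -0.02, -1.0]]
wrist_force: [30.4, 3.5, 4.9]
width: 0.115
```

>>> {"name": "carry_out", "arguments": {"moves": [[3,-4,0,0,0],[3,-8,0,0,0],[3,-12,0,1,0],[3,-17,0,2,0],[3,-22,0,3,0],[3,-27,0,4,0],[3,-27,0,4,0]]}}

```text
clock: 18.85
position: [0.4512, -0.269, 0.1537]
ee_rot: [[0.002, -1.0, 0.011], [-1.0, -0.002, -0.003], [0.003, -0.011, -1.0]]
wrist_force: [11.1, 0.8, 0.7]
width: 0.116
```

```bash
python3 tilt.py s7 300 460 70 200
```

```text
[ 0.4512 -0.269   0.1537] [ 0.002 -1.     0.003] 18.85 [ 0.63  0.47 -0.25  1.97  0.17  0.71 -1.3 ]
```

View pics/s7.png

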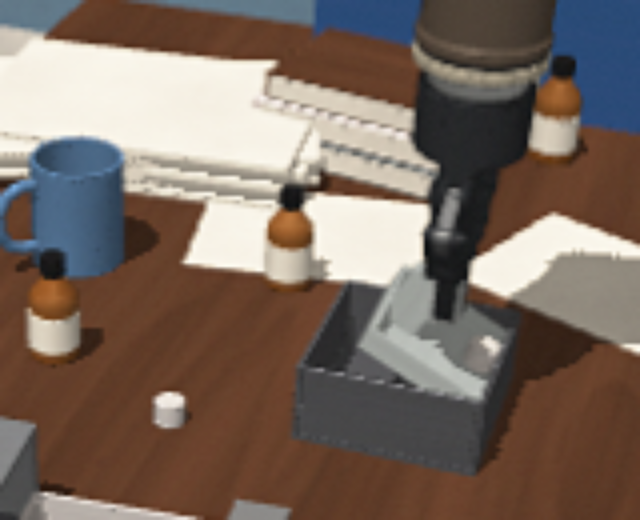

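The dish is tipped steeply, and the canister leans at the near wall (crop 487,350). I back off to let it drop, then lift and look.

>>> {"name": "carry_out", "arguments": {"moves": [[3,10,0,2,0],[3,25,0,4,0],[3,30,0,8,0],[3,20,0,8,0],[3,32,0,10,0],[3,32,0,10,0],[3,32,0,40,0],[3,32,0,70,0],[3,32,0,70,0]], "force": 120}}

```text
clock: 19.8
position: [0.4801, -0.2692, 0.2245]
ee_rot: [[0.001, -1.0, 0.005], [-1.0, -0.001, -0.003], [0.003, -0.005, -1.0]]
wrist_force: [0.6, 0.1, -1.5]
width: 0.106
```

```bash
python3 tilt.py s8 300 460 70 200
python3 - <<'E'
from h import *
a=cv2.imread("pics/s8.png");c=cam("top");b=cv2.resize(c[0][120:300,260:490],None,fx=2.8,fy=2.8)[...,::-1]
h=max(a.shape[0],b.shape[0]);
b=cv2.resize(b,None,fx=.62,fy=.62);a=cv2.resize(a,None,fx=.6,fy=.6)
h=max(a.shape[0],b.shape[0]);p=lambda x:cv2.copyMakeBorder(x,0,h-x.shape[0],0,0,0)
cv2.imwrite("pics/s8b.png",np.hstack([p(a),p(b)]))
E
```

```text
[ 0.4801 -0.2692  0.2245] [ 0.001 -1.     0.003] 19.8 [ 0.61  0.41 -0.26  1.84  0.13  0.9  -1.28]
```

View pics/s8b.png

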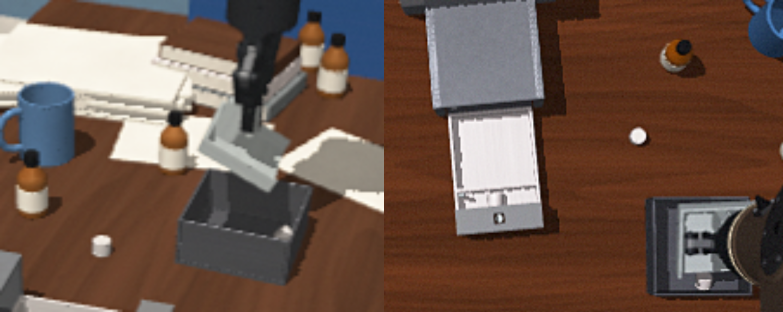

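The canister dropped into the bin (left panel 285,232). The other spent one lies in the slide compartment near its front (right panel 497,198). I now level the dish by pressing it onto clear desk between the slide and the bin.

>>> {"name": "carry_out", "arguments": {"moves": [[3,20,40,0,0],[3,40,85,0,0.05],[3,50,125,0,0.09],[3,50,149,0,0.09],[3,50,149,-30,0.09],[3,50,149,-65,0.09],[3,50,149,-85,0.09],[3,50,149,-85,0.09]], "force": 50}}

```text
clock: 20.7
position: [0.526, -0.1191, 0.1321]
ee_rot: [[0.092, -0.996, -0.008], [-0.996, -0.092, 0.001], [-0.002, 0.007, -1.0]]
wrist_force: [0.1, 0.4, -1.2]
width: 0.108
```

>>> {"name": "carry_out", "arguments": {"moves": [[3,0,0,-6,0],[3,0,0,-12,0],[3,0,0,-18,0],[3,0,0,-24,0],[3,0,0,-30,0],[3,0,0,-36,0],[3,0,0,-40,0],[3,0,0,-41,0]]}}

```text
clock: 21.5
position: [0.5366, -0.1192, 0.0993]
ee_rot: [[0.092, -0.996, 0.017], [-0.996, -0.092, -0.001], [0.002, -0.017, -1.0]]
wrist_force: [12.3, 0.8, 23.3]
width: 0.11
```

>>> {"name": "carry_out", "arguments": {"moves": [[20,0,0,0,0],[38,0,0,0,0],[38,0,0,0,0],[38,0,0,20,0],[38,0,0,60,0],[38,0,0,110,0],[38,0,30,160,0],[38,20,60,190,0],[85,20,60,190,0],[85,20,60,190,0]]}}

```text
clock: 22.5
position: [0.5494, -0.0584, 0.2856]
ee_rot: [[0.094, -0.996, 0.002], [-0.996, -0.094, 0.0], [0.0, -0.002, -1.0]]
wrist_force: [0.1, 0.1, -0.3]
width: 0.771
```

```bash
cat > m5.py <<'E'
from h import *
import pickle,sys
s=ctrl.state();print(np.round(s["position"],4),np.round(s["ee_rot"],3)[:,0],s["clock"])
c=cam("wrist");pickle.dump(c,open("wrist.pkl","wb"));save(sys.argv[1],c[0]);P=cloud(c)
for a,b,n in((.044,.068,"tab"),(.012,.023,"cyl")):
    m=(P[...,2]>a)&(P[...,2]<b)
    nn,l,st,ce=cv2.connectedComponentsWithStats(m.astype(np.uint8))
    for i in range(1,nn):
        if st[i,4]>100:
            Q=P[l==i]*1000;r=cv2.minAreaRect(Q[:,:2].astype(np.float32));print(n,st[i,4],ce[i].round(),np.round(r[0],1),np.round(r[1],1),round(r[2],1),np.percentile(Q[:,2],(5,50,95)).round(1))
E
python3 m5.py w4
```

```text
[ 0.5494 -0.0584  0.2856] [ 0.094 -0.996  0.   ] 22.5
tab 439 [385. 173.] [ 555.4 -115.9] [28.2 12.2] 6.1 [46.  49.7 50.9]
tab 4202 [255. 209.] [509.9   1.6] [ 34.6 115.7] 5.0 [48.1 49.9 51. ]
tab 3865 [547. 247.] [ 478.5 -266.7] [132.3 119.9] 89.8 [45.3 55.4 60.3]
cyl 539 [52. 60.] [627.9 202.1] [21.9 21.4] 76.0 [13.6 17.9 19.3]
cyl 4949 [246. 109.] [604.3  10.5] [100.7 107.9] 5.2 [12.1 12.6 18.2]
cyl 501 [284.  60.] [644.8 -14.2] [24.4 52.3] 5.5 [12.  12.5 18.5]
cyl 156 [299.  88.] [623.3 -29. ] [19.9 17.5] 64.7 [12.  12.5 13.4]
cyl 442 [466. 103.] [ 624.6 -191. ] [20.9 20.9] 48.2 [14.8 17.8 19.1]
cyl 1063 [384. 178.] [ 526.8 -119.2] [91.8 96.4] 6.7 [13.2 17.7 19.3]
cyl 476 [224. 176.] [534.   38.2] [21.9 40. ] 4.7 [12.1 12.9 21.5]
cyl 504 [286. 176.] [538.1 -15.8] [20.5 67.1] 5.2 [12.1 12.7 20.8]
cyl 478 [ 41. 201.] [487.8 227.4] [54.   3.6] 20.3 [12.6 17.5 22.5]
cyl 660 [484. 215.] [ 524.1 -246.2] [ 70.9 155.1] 33.7 [12.5 17.5 22.6]
cyl 735 [562. 260.] [ 469.6 -328. ] [  3.3 107.3] 89.9 [12.5 17.7 22.5]
cyl 238 [503. 292.] [ 424.3 -270.7] [18.5 36. ] 54.3 [13.2 19.4 22.8]
```

View pics/w4.png

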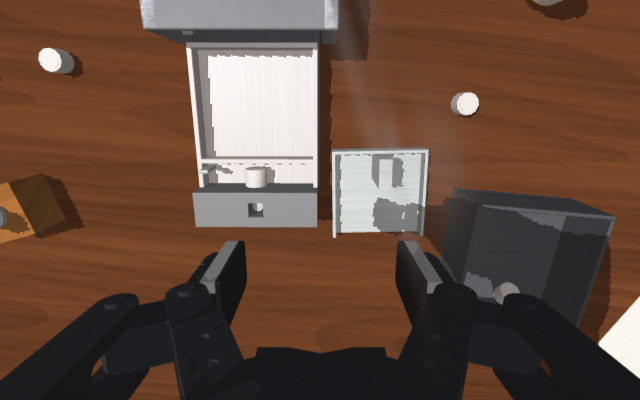

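The dish is flat on the desk, with its tab at (385,173). The spent canister lies on its side in the trough between the front block and the compartment wall at (257,176). The other one is in the bin at (506,293). I measure the trough before picking.

Run:
```python
from h import *
import pickle
c=pickle.load(open("wrist.pkl","rb"));P=cloud(c)
th=np.radians(5.1);R=np.array([[np.cos(th),np.sin(th)],[-np.sin(th),np.cos(th)]])
o=np.array([.6043,.0105])
L=P.copy();L[...,:2]=(P[...,:2]-o)@R.T
for u in (232,257,280):
    print(u,[(v,)+tuple((L[v,u]*1000).round(0).astype(int)) for v in range(144,200,3)])
m=(L[...,0]>-.075)&(L[...,0]<-.05)&(abs(L[...,1])<.05)&(L[...,2]>.024)
m[:,:235]=0;m[:,275:]=0;m[:164]=0;m[188:]=0
Q=P[m]*1000;r=cv2.minAreaRect(Q[:,:2].astype(np.float32));print(len(Q),r,np.percentile(Q[:,2],(5,50,95)))
save("z",cv2.resize(c[0][150:235,180:330],None,fx=5,fy=5,interpolation=cv2.INTER_CUBIC))
```

```text
232 [(144, np.int64(-38), np.int64(27), np.int64(12)), (147, np.int64(-41), np.int64(26), np.int64(13)), (150, np.int64(-44), np.int64(27), np.int64(13)), (153, np.int64(-47), np.int64(28), np.int64(11)), (156, np.int64(-50), np.int64(27), np.int64(12)), (159, np.int64(-50), np.int64(23), np.int64(30)), (162, np.int64(-53), np.int64(23), np.int64(31)), (165, np.int64(-59), np.int64(28), np.int64(12)), (168, np.int64(-62), np.int64(28), np.int64(13)), (171, np.int64(-65), np.int64(28), np.int64(13)), (174, np.int64(-69), np.int64(29), np.int64(12)), (177, np.int64(-72), np.int64(29), np.int64(12)), (180, np.int64(-75), np.int64(29), np.int64(11)), (183, np.int64(-78), np.int64(29), np.int64(12)), (186, np.int64(-78), np.int64(26), np.int64(26)), (189, np.int64(-78), np.int64(23), np.int64(36)), (192, np.int64(-78), np.int64(20), np.int64(48)), (195, np.int64(-80), np.int64(20), np.int64(50)), (198, np.int64(-83), np.int64(20), np.int64(49))]
257 [(144, np.int64(-38), np.int64(1), np.int64(13)), (147, np.int64(-41), np.int64(2), np.int64(11)), (150, np.int64(-44), np.int64(2), np.int64
[... 1221 characters left out ...]
 np.int64(-62), np.int64(-21), np.int64(12)), (171, np.int64(-65), np.int64(-21), np.int64(12)), (174, np.int64(-69), np.int64(-21), np.int64(11)), (177, np.int64(-72), np.int64(-21), np.int64(12)), (180, np.int64(-75), np.int64(-21), np.int64(12)), (183, np.int64(-78), np.int64(-21), np.int64(13)), (186, np.int64(-78), np.int64(-22), np.int64(24)), (189, np.int64(-78), np.int64(-23), np.int64(37)), (192, np.int64(-78), np.int64(-25), np.int64(47)), (195, np.int64(-80), np.int64(-25), np.int64(50)), (198, np.int64(-83), np.int64(-25), np.int64(51))]
356 ((537.1888427734375, 6.254685401916504), (15.263276100158691, 20.670730590820312), 3.2325308322906494) [25.43910877 31.81821292 34.05896269]
```

View pics/z.png

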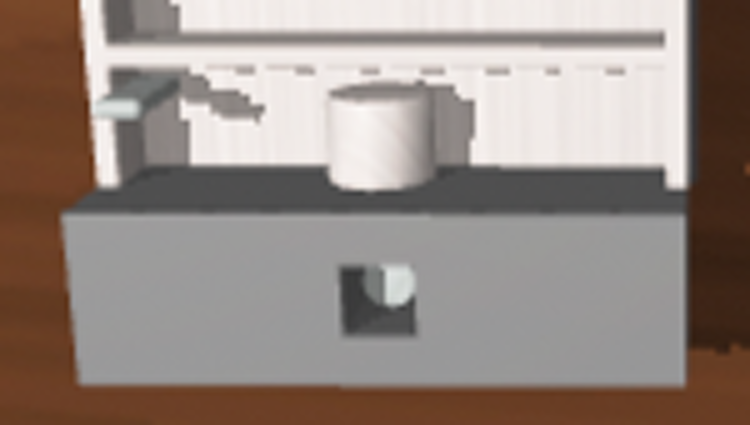

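>>> {"name": "carry_out", "arguments": {"moves": [[40,0,40,-40,0],[40,-7,64,-90,-0.005],[40,-7,64,-130,-0.005],[40,-7,64,-150,-0.005],[40,-7,64,-150,-0.005]], "force": 40}}

```text
clock: 23.05
position: [0.5383, 0.0031, 0.1303]
ee_rot: [[0.086, -0.996, -0.01], [-0.996, -0.086, -0.001], [0.0, 0.01, -1.0]]
wrist_force: [0.7, -0.1, 0.4]
width: 0.473
```

```bash
python3 -c "
from h import *
s=ctrl.state();print(ctrl.tip_extent,np.round(s['position'],4),s['width'],np.round(s['ee_rot'],4)[:,0])"
```

```text
0.0726 [0.5383 0.0031 0.1303] 0.4729431621920974 [ 8.600e-02 -9.963e-01  3.000e-04]
```

>>> {"name": "carry_out", "arguments": {"moves": [[40,0,2,0,0],[40,0,2,-10,0],[40,0,2,-25,0],[40,0,2,-25,0],[40,0,2,-25,0]]}}

```text
clock: 23.55
position: [0.5422, 0.0063, 0.1106]
ee_rot: [[0.086, -0.996, 0.001], [-0.996, -0.086, -0.0], [0.0, -0.001, -1.0]]
wrist_force: [0.1, 0.1, 0.2]
width: 0.471
```

>>> {"name": "carry_out", "arguments": {"moves": [[40,-2,0,0,0],[40,-4,0,0,0],[40,-5,0,0,0],[40,-5,0,0,0]]}}

```text
clock: 23.95
position: [0.538, 0.0065, 0.1107]
ee_rot: [[0.087, -0.996, 0.003], [-0.996, -0.087, 0.0], [0.0, -0.003, -1.0]]
wrist_force: [3.3, -1.1, 1.8]
width: 0.468
```

>>> {"name": "carry_out", "arguments": {"moves": [[40,-1,0,0,0],[40,-2,0,0,0],[40,-2,0,0,0]]}}

```text
clock: 24.25
position: [0.5376, 0.0065, 0.1108]
ee_rot: [[0.087, -0.996, 0.006], [-0.996, -0.087, 0.001], [-0.0, -0.006, -1.0]]
wrist_force: [8.9, -1.6, -2.8]
width: 0.471
```

>>> {"name": "carry_out", "arguments": {"moves": [[40,3,0,0,0],[40,3,0,-4,0],[40,3,0,-8,0],[40,3,0,-12,0],[40,3,0,-12,0]]}}

```text
clock: 24.75
position: [0.5381, 0.0067, 0.0974]
ee_rot: [[0.087, -0.996, 0.0], [-0.996, -0.087, 0.0], [-0.0, -0.0, -1.0]]
wrist_force: [5.0, 0.4, -3.5]
width: 0.463
```

>>> {"name": "carry_out", "arguments": {"moves": [[40,1,0,-3,0],[40,1,0,-6,0],[40,1,0,-9,0],[40,1,0,-9,0]]}}

```text
clock: 25.15
position: [0.5383, 0.0065, 0.0883]
ee_rot: [[0.087, -0.996, -0.001], [-0.996, -0.087, -0.0], [0.0, 0.001, -1.0]]
wrist_force: [-0.1, 0.1, -0.6]
width: 0.469
```

>>> {"name": "carry_out", "arguments": {"moves": [[5,0,0,0,0],[5,0,0,0,0],[5,0,0,0,0],[5,0,0,0,0],[5,0,0,0,0],[5,0,0,0,0]], "force": 30}}

```text
clock: 25.75
position: [0.5389, 0.0065, 0.089]
ee_rot: [[0.087, -0.996, 0.0], [-0.996, -0.087, -0.0], [0.0, -0.0, -1.0]]
wrist_force: [-0.3, -2.0, -0.3]
width: 0.234
```

>>> {"name": "carry_out", "arguments": {"moves": [[5,0,0,6,0],[5,0,0,16,0],[5,0,0,30,0],[5,0,0,70,0],[5,0,0,110,0],[5,-15,-45,110,0],[5,-30,-90,110,0],[5,-45,-135,110,0],[5,-60,-180,110,0],[5,-60,-225,110,0]]}}

```text
clock: 26.75
position: [0.4769, -0.2202, 0.2004]
ee_rot: [[0.086, -0.996, -0.0], [-0.996, -0.086, -0.001], [0.001, 0.0, -1.0]]
wrist_force: [3.0, -0.1, -0.1]
width: 0.247
```

>>> {"name": "carry_out", "arguments": {"moves": [[5,0,-40,0,0],[5,0,-50,-30,0],[5,0,-50,-70,0],[5,0,-50,-70,0],[40,0,-50,-70,0],[40,0,-50,-70,0],[40,0,-50,-70,0],[40,0,-50,0,0],[40,0,-10,50,0],[85,40,40,90,0]]}}

```text
clock: 27.75
position: [0.4975, -0.2128, 0.259]
ee_rot: [[0.082, -0.997, 0.002], [-0.997, -0.082, -0.002], [0.003, -0.001, -1.0]]
wrist_force: [2.2, 0.4, -0.3]
width: 0.628
```

>>> {"name": "carry_out", "arguments": {"moves": [[85,40,50,0,0],[85,50,80,0,0],[85,50,80,0,0],[85,50,80,0,0]]}}

```text
clock: 28.15
position: [0.5492, -0.1298, 0.2564]
ee_rot: [[0.09, -0.996, 0.002], [-0.996, -0.09, -0.0], [0.0, -0.001, -1.0]]
wrist_force: [-0.8, -0.7, -0.7]
width: 1.0
```

```bash
python3 m5.py w5
python3 - <<'E'
from h import *
c=cam("top");P=cloud(c)
im=c[0];save("bin",cv2.resize(im[225:300,405:480],None,fx=6,fy=6))
Q=P[228:297,405:480].reshape(-1,3)
m=(abs(Q[:,0]-.4737)<.058)&(abs(Q[:,1]+.268)<.058)&(Q[:,2]>.012)&(Q[:,2]<.045)
print(m.sum(),np.round(Q[m][::6],3).tolist())
E
```

```text
[ 0.5492 -0.1298  0.2564] [ 0.09  -0.996  0.   ] 28.15
tab 243 [235.  12.] [671.4 -56.4] [ 9.  17.5] 50.6 [45.4 56.3 66.8]
tab 207 [46. 15.] [658.3  74.1] [ 4.9 28.6] 6.1 [45.2 53.8 67.4]
tab 497 [306. 172.] [ 555.6 -116. ] [28.4 11.7] 5.1 [48.4 49.9 51. ]
tab 5285 [166. 212.] [509.7   1.6] [ 35.  117.6] 5.1 [47.6 49.9 51. ]
tab 4791 [471. 260.] [ 473.  -266.9] [131.1 131.4] 0.0 [45.3 56.3 60.4]
cyl 102 [248.  18.] [675.6 -57.3] [ 9.8 23.1] 65.0 [12.8 17.3 22.3]
cyl 140 [83. 22.] [658.9  78.9] [ 7.8 16.3] 51.7 [12.5 17.2 22.1]
cyl 563 [236. 122.] [580.9 -50.6] [165.4   1. ] 5.2 [12.6 17.7 22.5]
cyl 7444 [160.  96.] [604.3  11.8] [100.8 107.1] 5.2 [12.1 12.6 20.7]
cyl 513 [400.  95.] [ 624.6 -191.4] [21.2 21.2] 16.2 [16.  17.9 19.1]
cyl 419 [620. 139.] [ 604.  -398.1] [17.3 38.2] 89.3 [12.8 17.6 22.1]
cyl 1207 [307. 178.] [ 526.8 -119. ] [92.  96.1] 6.5 [13.3 17.6 18.9]
cyl 1477 [170. 176.] [536.3   5.6] [ 22.3 106.1] 4.2 [12.  12.7 20.9]
cyl 727 [429. 223.] [ 505.8 -234.1] [ 90.5 181.5] 44.8 [12.7 17.8 22.6]
cyl 570 [515. 258.] [ 479.3 -328. ] [86.3  2.6] 0.2 [12.6 17.6 22.6]
cyl 224 [413. 312.] [ 411.6 -237.3] [ 2.2 39.2] 0.4 [12.6 17.9 22.6]
0 []
```

Run:
```python
from h import *
import pickle
c=pickle.load(open("wrist.pkl","rb"));P=cloud(c)
m=(abs(P[...,0]-.4737)<.056)&(abs(P[...,1]+.268)<.056)&(P[...,2]>.010)&(P[...,2]<.05)
nn,l,st,ce=cv2.connectedComponentsWithStats(m.astype(np.uint8))
for i in range(1,nn):
    if st[i,4]>30: Q=P[l==i];print(st[i,4],ce[i].round(),np.median(Q,0).round(3),Q.min(0).round(3),Q.max(0).round(3))
```

```text
195 [455. 252.] [ 0.484 -0.267  0.022] [ 0.475 -0.275  0.01 ] [ 0.486 -0.257  0.027]
```

One canister is seen in the bin now, and the other was seen earlier at its near wall. The trough is empty. Next the dish goes back into the slide.

>>> {"name": "carry_out", "arguments": {"moves": [[38,6,14,-40,0.01],[38,6,14,-80,0.01],[38,6,14,-115,0.01],[38,6,14,-145,0.01],[38,6,14,-161,0.01],[38,6,14,-161,0.01],[3,6,14,-161,0.01],[3,6,14,-161,0.01],[3,6,14,-161,0.01],[3,6,14,-161,0.01]], "force": 120}}

```text
clock: 29.25
position: [0.5553, -0.1181, 0.0958]
ee_rot: [[0.096, -0.995, 0.002], [-0.995, -0.096, -0.001], [0.001, -0.002, -1.0]]
wrist_force: [-1.5, -1.4, 8.1]
width: 0.116
```

>>> {"name": "carry_out", "arguments": {"moves": [[3,0,0,0,0],[3,0,0,0,0],[3,0,0,0,0],[3,0,0,15,0],[3,0,0,40,0],[3,0,0,65,0],[3,0,0,85,0],[3,0,0,85,0]]}}

```text
clock: 30.05
position: [0.5563, -0.1177, 0.1825]
ee_rot: [[0.096, -0.995, 0.006], [-0.995, -0.096, -0.001], [0.002, -0.006, -1.0]]
wrist_force: [0.8, -0.3, -1.7]
width: 0.116
```

>>> {"name": "carry_out", "arguments": {"moves": [[3,15,25,0,0],[3,35,60,0,0],[3,55,90,0,0],[3,70,115,0,-0.01],[3,77,130,0,-0.01],[3,77,130,0,-0.01],[3,77,130,0,-0.01]]}}

```text
clock: 30.75
position: [0.6309, 0.0115, 0.1785]
ee_rot: [[0.087, -0.996, -0.001], [-0.996, -0.087, -0.001], [0.001, 0.001, -1.0]]
wrist_force: [0.2, 0.2, -1.7]
width: 0.12
```

```bash
python3 m5.py w6
python3 - <<'E'
from h import *
c=cam("top");P=cloud(c)
th=np.radians(5.1);o=np.array([.6043,.0115]);X=(P[...,0]-o[0])*np.cos(th)+(P[...,1]-o[1])*np.sin(th);Y=-(P[...,0]-o[0])*np.sin(th)+(P[...,1]-o[1])*np.cos(th)
m=(abs(X)<.07)&(abs(Y)<.065)&(P[...,2]>.07)&(P[...,2]<.115)
for x in np.arange(-.065,.07,.01):
    k=m&(abs(X-x)<.005)
    if k.sum()>4: print(round(x,3),k.sum(),np.percentile(P[k][:,2],(10,50,90)).round(3),Y[k].min().round(3),Y[k].max().round(3))
E
```

```text
[0.6309 0.0115 0.1785] [ 0.087 -0.996  0.001] 30.75
tab 849 [620. 368.] [ 536.1 -209.8] [14.  28.6] 34.3 [44.8 52.1 59.8]
cyl 893 [ 50. 178.] [628.  202.2] [21.9 21.3] 78.7 [13.4 18.  19.2]
cyl 887 [273. 184.] [635.4  41.7] [23.1 51.7] 2.8 [12.  12.5 19. ]
cyl 682 [373. 183.] [640.5 -17.8] [23.4 47.8] 7.8 [12.  12.5 19.6]
cyl 184 [328. 193.] [633.5   8.5] [12.1 26.5] 4.9 [12.  12.4 13.1]
cyl 778 [597. 227.] [ 624.7 -190.7] [21.4 21.3] 75.7 [13.1 17.7 19. ]
cyl 953 [ 34. 339.] [486.1 238.3] [51.8 25.3] 21.8 [12.6 17.3 22.4]
cyl 838 [596. 337.] [ 535.8 -222.6] [23.9 58.9] 26.1 [12.6 17.4 22.5]
```

>>> {"name": "carry_out", "arguments": {"moves": [[3,1,0,-15,0.005],[3,1,0,-30,0.005],[3,1,0,-42,0.005],[3,1,0,-48,0.005],[3,1,0,-54,0.005],[3,1,0,-60,0.005],[3,1,0,-65,0.005],[3,1,0,-68,0.005],[3,1,0,-70,0.005],[3,1,0,-70,0.005]]}}

```text
clock: 31.85
position: [0.6326, 0.0125, 0.1091]
ee_rot: [[0.092, -0.996, -0.0], [-0.996, -0.092, -0.0], [0.0, 0.0, -1.0]]
wrist_force: [-0.0, 0.5, -1.4]
width: 0.115
```

>>> {"name": "carry_out", "arguments": {"moves": [[38,0,0,0,0],[38,0,0,0,0],[38,0,0,0,0],[38,0,0,0,0],[38,0,0,20,0],[38,0,0,60,0],[38,0,0,110,0],[38,-20,0,160,0],[38,-32,0,190,0],[85,-32,0,190,0]]}}

```text
clock: 32.85
position: [0.6014, 0.0132, 0.305]
ee_rot: [[0.092, -0.996, 0.009], [-0.996, -0.092, 0.0], [0.0, -0.009, -1.0]]
wrist_force: [0.9, -0.3, 0.1]
width: 0.601
```

>>> {"name": "carry_out", "arguments": {"moves": [[85,0,0,0,0],[85,0,0,0,0]]}}

```text
clock: 33.05
position: [0.6004, 0.0123, 0.2981]
ee_rot: [[0.091, -0.996, -0.001], [-0.996, -0.091, -0.0], [0.0, 0.001, -1.0]]
wrist_force: [0.1, 0.2, 0.7]
width: 0.928
```

```bash
python3 m5.py w7
python3 - <<'E'
from h import *
import pickle
c=pickle.load(open("wrist.pkl","rb"));P=cloud(c)
th=np.radians(5.1);o=np.array([.6043,.0115]);X=(P[...,0]-o[0])*np.cos(th)+(P[...,1]-o[1])*np.sin(th);Y=-(P[...,0]-o[0])*np.sin(th)+(P[...,1]-o[1])*np.cos(th)
for x in np.arange(-.065,.07,.01):
  for y in (-.03,.03):
    k=(abs(X-x)<.004)&(abs(Y-y)<.012)
    if k.sum()>4: print(round(x,3),y,k.sum(),np.percentile(P[k][:,2],(10,50,90)).round(4))
E
```

```text
[0.6004 0.0123 0.2981] [ 0.091 -0.996  0.   ] 33.05
tab 988 [68. 12.] [715.7 237.1] [16.7 34.7] 20.1 [45.7 56.3 65. ]
tab 1353 [624.  46.] [ 733.3 -236.6] [37.9 24.7] 18.3 [45.7 55.4 63.6]
tab 460 [323. 137.] [633.2  13.8] [27.5 11.7] 5.4 [60.1 61.8 63. ]
tab 3532 [324. 257.] [509.7   1.4] [ 34.9 116.1] 5.0 [47.3 49.9 51.1]
tab 2898 [584. 285.] [ 487.2 -266.2] [131.1 102. ] 90.0 [45.  53.8 60.2]
tab 501 [ 78. 265.] [480.6 252.9] [24.9 20.1] 41.9 [45.6 52.  66.5]
cyl 269 [105.  19.] [718.  229.6] [12.3 35.3] 58.6 [12.7 17.5 22.2]
cyl 327 [586.  52.] [ 732.6 -233.6] [38.4 17.3] 16.9 [12.6 17.5 22.5]
cyl 411 [137. 121.] [627.8 202.8] [21.2 21.2] 15.8 [13.7 18.1 19.5]
cyl 8058 [324. 163.] [603.3   9.8] [ 99.6 108.7] 5.2 [12.9 15.9 18.4]
cyl 437 [ 56. 130.] [610.9 285.2] [22.2 21.2] 67.0 [13.  18.  19.4]
cyl 385 [518. 159.] [ 624.6 -190.9] [21.1 21.3] 21.8 [13.7 17.8 19. ]
cyl 934 [322. 226.] [536.    3.7] [ 21.  108.4] 5.0 [12.1 13.1 22.2]
cyl 115 [352. 219.] [539.3 -26.3] [14.1 29.8] 6.1 [12.1 12.5 13.3]
cyl 413 [113. 243.] [495.4 245.4] [75.9 39. ] 65.6 [12.7 17.9 22.6]
cyl 744 [535. 2
[... 589 characters left out ...]
-0.015 -0.03 435 [0.0154 0.2432 0.2619]
-0.015 0.03 301 [0.0152 0.0167 0.2597]
-0.005 -0.03 943 [0.016  0.2558 0.3018]
-0.005 0.03 634 [0.0157 0.2537 0.3039]
0.005 -0.03 2481 [0.2424 0.2731 0.2959]
0.005 0.03 1081 [0.016  0.2855 0.3058]
0.015 -0.03 4637 [0.2992 0.3084 0.317 ]
0.015 0.03 5453 [0.2999 0.31   0.3184]
0.025 -0.03 186 [0.0149 0.0158 0.0169]
0.025 0.03 192 [0.0151 0.016  0.0169]
0.035 -0.03 191 [0.0148 0.0158 0.0168]
0.035 0.03 190 [0.0151 0.016  0.0169]
0.045 -0.03 195 [0.0115 0.0183 0.0305]
0.045 0.03 194 [0.0114 0.017  0.0302]
0.055 -0.03 181 [0.0059 0.0296 0.0718]
0.055 0.03 179 [0.0055 0.0297 0.0719]
0.065 -0.03 284 [0.071  0.0719 0.0729]
0.065 0.03 284 [0.071  0.0719 0.0729]
```

The dish is seated level, with its floor at 16 mm everywhere and the tab at (633,14). Now the fresh canisters, the right one first.

>>> {"name": "carry_out", "arguments": {"moves": [[50,5,-45,0,0],[50,10,-90,0,0],[50,18,-135,-30,0],[50,24,-180,-70,0],[50,24,-203,-110,0],[50,24,-203,-150,0],[50,24,-203,-190,0],[50,24,-203,-215,0],[50,24,-203,-215,0],[50,24,-203,-215,0]], "force": 30}}

```text
clock: 34.1
position: [0.6245, -0.1902, 0.0835]
ee_rot: [[0.092, -0.996, -0.002], [-0.996, -0.092, 0.001], [-0.001, 0.002, -1.0]]
wrist_force: [0.1, -0.4, 0.7]
width: 0.591
```

>>> {"name": "carry_out", "arguments": {"moves": [[5,0,0,0,0],[5,0,0,0,0],[5,0,0,0,0],[5,0,0,0,0],[5,0,0,0,0],[5,0,0,0,0],[5,0,0,30,0],[5,0,0,70,0],[5,0,0,70,0]]}}

```text
clock: 35.0
position: [0.6277, -0.1909, 0.1605]
ee_rot: [[0.091, -0.996, 0.01], [-0.996, -0.091, -0.002], [0.003, -0.009, -1.0]]
wrist_force: [0.4, -0.0, 0.2]
width: 0.226
```

>>> {"name": "carry_out", "arguments": {"moves": [[5,-10,40,0,0],[5,-25,85,0,0],[5,-40,130,0,0],[5,-53,170,0,0],[5,-53,198,0,0],[5,-53,198,-5,0],[5,-53,198,-25,0],[5,-53,198,-42,0],[5,-53,198,-50,0],[5,-53,198,-51,0]]}}

```text
clock: 36.0
position: [0.5714, 0.0068, 0.1025]
ee_rot: [[0.091, -0.996, -0.001], [-0.996, -0.091, -0.0], [0.0, 0.001, -1.0]]
wrist_force: [-0.5, -0.5, 0.7]
width: 0.231
```

>>> {"name": "carry_out", "arguments": {"moves": [[5,0,0,0,0],[32,0,0,0,0],[32,0,0,0,0],[32,0,0,0,0],[32,0,0,30,0],[32,10,0,80,0],[50,20,40,130,0],[50,30,80,150,0],[50,30,80,150,0],[50,30,80,150,0]]}}

```text
clock: 37.0
position: [0.6021, 0.0902, 0.2546]
ee_rot: [[0.095, -0.995, 0.003], [-0.995, -0.095, 0.002], [-0.001, -0.003, -1.0]]
wrist_force: [0.1, -1.1, -1.0]
width: 0.585
```

```bash
python3 m5.py w8
python3 - <<'E'
from h import *
import pickle
c=pickle.load(open("wrist.pkl","rb"));P=cloud(c)
o=np.array([.6043,.0115])
m=(abs(P[...,0]-o[0])<.045)&(abs(P[...,1]-o[1])<.042)&(P[...,2]>.024)&(P[...,2]<.045)
nn,l,st,ce=cv2.connectedComponentsWithStats(m.astype(np.uint8))
for i in range(1,nn):
    if st[i,4]>40: Q=P[l==i];print("dish",st[i,4],Q.mean(0).round(4),Q.min(0).round(3),Q.max(0).round(3))
c=cam("top");P=cloud(c);m=(P[...,2]>.013)&(P[...,2]<.024)&(abs(P[...,0]-.6)<.1)
nn,l,st,ce=cv2.connectedComponentsWithStats(m.astype(np.uint8))
for i in range(1,nn):
    if 40<st[i,4]<100: print("top",st[i,4],np.median(P[l==i],0).round(4))
E
```

```text
[0.6021 0.0902 0.2546] [ 0.095 -0.995 -0.001] 37.0
tab 1160 [135.  13.] [715.3 238.7] [16.8 35.7] 13.5 [46.2 56.5 64.6]
tab 801 [421. 156.] [632.8  13.8] [28.3 12.7] 4.7 [47.  61.5 62.8]
tab 1209 [362. 290.] [505.8  42. ] [35.3 34.4] 5.4 [47.1 49.9 50.9]
tab 860 [456. 282.] [519.1 -34. ] [24.  45.3] 2.2 [45.7 49.7 50.9]
tab 1631 [624. 327.] [ 492.9 -202.8] [ 8.8 89.8] 88.6 [44.8 52.5 59.8]
tab 316 [126. 291.] [486.8 258.1] [ 7.9 22.5] 9.9 [45.1 50.2 66.2]
cyl 602 [16.  8.] [716.7 351.6] [12.5 37.1] 11.6 [13.  20.7 22.5]
cyl 258 [168.  23.] [717.3 230.9] [12.3 35. ] 56.5 [12.7 17.3 22.4]
cyl 380 [  8. 122.] [622.5 375. ] [12.9 35.7] 85.3 [12.7 17.2 22.4]
cyl 495 [200. 135.] [627.5 202.9] [21.2 20.9] 14.6 [15.2 18.  19.3]
cyl 364 [366. 162.] [611.3  54.9] [ 48.6 109.9] 64.9 [12.1 13.1 22.1]
cyl 8492 [412. 184.] [603.3   5.7] [ 99.7 101.9] 5.1 [14.4 15.9 20.4]
cyl 519 [108. 145.] [610.8 285.9] [21.4 20.9] 1.6 [13.7 17.9 19.2]
cyl 223 [365. 254.] [530.1  42.8] [16.4 26.7] 5.0 [12.1 13.8 22.4]
cyl 546 [440. 252.] [536.6 -27.6] [20.7 48.9] 11.1 [12.1 13.3 21.9]
cyl 496 [161. 267.] [495.1 246. ] [76.4 38.8] 66.1 [12.6 17.5 22.4]
cyl 895 [599. 299.] [ 495.8 -204. ] [ 34.1 100.6] 70.3 [12.6 17.4 22.5]
cyl 282 [632. 368.] [ 423.6 -265.4] [21.  26.2] 89.5 [13.1 17.9 22.3]
dish 480 [0.6408 0.0237 0.0325] [ 0.618 -0.011  0.024] [0.649 0.053 0.045]
dish 493 [0.5719 0.0099 0.033 ] [ 0.56  -0.002  0.024] [0.582 0.019 0.036]
top 59 [0.6097 0.2839 0.0191]
top 68 [ 0.5359 -0.2971  0.0181]
```

Fresh 1 of 3 stands in the dish at (572,10). Next, the one at (628,203).

>>> {"name": "carry_out", "arguments": {"moves": [[50,10,40,0,0],[50,20,85,0,0],[50,25,112,-30,0],[50,25,112,-80,0],[50,25,112,-125,0],[50,25,112,-160,0],[50,25,112,-171,0],[50,25,112,-171,0],[5,25,112,-171,0],[5,25,112,-171,0]]}}

```text
clock: 38.1
position: [0.6279, 0.1997, 0.0843]
ee_rot: [[0.091, -0.996, 0.003], [-0.996, -0.091, 0.001], [-0.001, -0.003, -1.0]]
wrist_force: [-0.3, 0.8, -0.5]
width: 0.252
```

>>> {"name": "carry_out", "arguments": {"moves": [[5,0,0,0,0],[5,0,0,0,0],[5,0,0,0,0],[5,0,0,0,0],[5,0,0,30,0],[5,0,0,70,0],[5,0,0,80,0],[5,0,0,80,0],[5,0,0,80,0]]}}

```text
clock: 39.0
position: [0.6264, 0.1992, 0.1619]
ee_rot: [[0.092, -0.996, -0.0], [-0.996, -0.092, -0.0], [0.0, 0.0, -1.0]]
wrist_force: [-1.2, -0.9, -0.2]
width: 0.23
```

>>> {"name": "carry_out", "arguments": {"moves": [[5,-5,-40,0,0],[5,-15,-85,0,0],[5,-22,-130,0,0],[5,-29,-170,0,0],[5,-29,-190,0,0],[5,-29,-190,0,0],[5,-29,-190,-25,0],[5,-29,-190,-48,0],[5,-29,-190,-58,0],[5,-29,-190,-58,0]]}}

```text
clock: 40.0
position: [0.5965, 0.0104, 0.1023]
ee_rot: [[0.093, -0.996, -0.004], [-0.996, -0.093, 0.0], [-0.001, 0.003, -1.0]]
wrist_force: [1.0, 0.4, 0.5]
width: 0.23
```

>>> {"name": "carry_out", "arguments": {"moves": [[5,0,0,0,0],[32,0,0,0,0],[32,0,0,0,0],[32,0,0,0,0],[32,0,0,30,0],[32,0,0,75,0],[50,0,40,120,0.14],[50,5,85,150,0.28],[50,10,130,150,0.42],[50,10,170,150,0.56]]}}

```text
clock: 41.0
position: [0.6087, 0.1811, 0.2569]
ee_rot: [[0.61, -0.793, 0.005], [-0.793, -0.61, 0.001], [0.002, -0.004, -1.0]]
wrist_force: [1.4, -1.1, 0.1]
width: 0.587
```

>>> {"name": "carry_out", "arguments": {"moves": [[50,0,20,0,0.14],[50,0,40,0,0.28],[50,0,60,0,0.42],[50,0,70,0,0.56],[50,0,70,0,0.7],[50,0,70,0,0.85],[50,0,70,0,1.0],[50,0,70,0,1.01],[50,0,70,0,1.01],[50,0,70,0,1.01]]}}

```text
clock: 42.0
position: [0.6077, 0.2494, 0.2543]
ee_rot: [[0.996, 0.087, 0.0], [0.087, -0.996, -0.0], [0.0, 0.0, -1.0]]
wrist_force: [-0.0, 0.2, -0.9]
width: 0.586
```

```bash
python3 m5.py w9|grep -v tab
python3 - <<'E'
from h import *
c=cam("top");P=cloud(c);m=(P[...,2]>.013)&(P[...,2]<.04)&(abs(P[...,0]-.6)<.09)
nn,l,st,ce=cv2.connectedComponentsWithStats(m.astype(np.uint8))
for i in range(1,nn):
    if 25<st[i,4]: print("top",st[i,4],np.median(P[l==i],0).round(4))
E
```

```text
[0.6077 0.2494 0.2543] [0.996 0.087 0.   ] 42.0
cyl 9286 [506.  49.] [752.2 366.8] [90.3 81. ] 4.0 [20.1 21.7 22.7]
cyl 488 [309. 104.] [591.4 312.2] [20.8 20.6] 49.7 [16.6 18.1 19.3]
cyl 261 [207. 151.] [502.9 262.6] [ 1.5 53.8] 20.3 [12.5 17.5 22.4]
cyl 175 [433. 184.] [714.2 248.5] [37.5 14.9] 58.9 [12.9 17.7 22.5]
cyl 645 [569. 298.] [872.2 144. ] [113.3   2.7] 5.2 [12.6 17.5 22.5]
cyl 277 [370. 328.] [672.7  90.4] [41.3 10.3] 18.1 [12.6 17.9 22.5]
cyl 689 [301. 342.] [600.5  67.2] [104.1   2.7] 5.0 [12.6 17.5 22.5]
top 36 [0.6837 0.7675 0.0256]
top 770 [ 0.6061 -0.6002  0.0274]
top 451 [0.5911 0.6006 0.0271]
top 2233 [0.5962 0.0076 0.018 ]
top 53 [ 0.6004 -0.3949  0.0278]
top 64 [ 0.5343 -0.3278  0.021 ]
```

The last fresh canister was knocked aside to (591,312). I go there.

>>> {"name": "carry_out", "arguments": {"moves": [[50,-8,40,0,0],[50,-16,63,-20,0],[50,-16,63,-60,0],[50,-16,63,-105,0],[50,-16,63,-145,0],[50,-16,63,-170,0],[50,-16,63,-170,0],[50,-16,63,-170,0],[5,-16,63,-170,0],[5,-16,63,-170,0]]}}

```text
clock: 43.1
position: [0.5925, 0.3132, 0.0862]
ee_rot: [[0.996, 0.09, 0.003], [0.09, -0.996, 0.002], [0.003, -0.001, -1.0]]
wrist_force: [-0.0, -0.0, 0.6]
width: 0.255
```

>>> {"name": "carry_out", "arguments": {"moves": [[5,0,0,0,0],[5,0,0,0,0],[5,0,0,0,0],[5,0,0,0,0],[5,0,0,30,0],[5,0,0,70,0],[5,0,-30,80,0],[5,0,-60,80,0],[5,0,-60,80,0]]}}

```text
clock: 44.0
position: [0.5933, 0.2473, 0.1653]
ee_rot: [[0.996, 0.085, 0.002], [0.085, -0.996, -0.004], [0.002, 0.004, -1.0]]
wrist_force: [-0.3, -0.6, -0.5]
width: 0.228
```

Run:
```python
from h import *
c=cam("top");P=cloud(c)
s=ctrl.state();print(np.round(s["position"],4),s["width"],np.round(s["ee_rot"],3)[:,0])
th=np.radians(5.1);o=np.array([.6043,.0115]);X=(P[...,0]-o[0])*np.cos(th)+(P[...,1]-o[1])*np.sin(th);Y=-(P[...,0]-o[0])*np.sin(th)+(P[...,1]-o[1])*np.cos(th)
m=(abs(X)<.042)&(abs(Y)<.042)&(P[...,2]>.024)
nn,l,st,ce=cv2.connectedComponentsWithStats(m.astype(np.uint8))
for i in range(1,nn):
    if 15<st[i,4]: k=l==i;print(st[i,4],X[k].min().round(3),X[k].max().round(3),Y[k].min().round(3),Y[k].max().round(3),np.median(P[k][:,2]).round(3))
print(np.round(P[195:206:2,313:330:2,2]*1000))
```

```text
[0.5927 0.2497 0.1652] 0.22621772425263745 [0.996 0.087 0.002]
73 0.014 0.041 -0.007 0.005 0.062
67 -0.018 0.002 -0.011 0.009 0.035
64 -0.042 -0.024 -0.011 0.009 0.035
[[20. 18. 18. 61. 62. 62. 17. 15. 15.]
 [16. 15. 21. 64. 64. 62. 15. 18. 17.]
 [21. 14. 18. 53. 45. 43. 15. 18. 19.]
 [18. 16. 18. 17. 12. 17. 19. 16. 15.]
 [18. nan 15. 18. 17. 16. 18. 15. 18.]
 [19. 17. 17. 16. 33. 33. 16. 19. 18.]]
```

>>> {"name": "carry_out", "arguments": {"moves": [[5,4,-40,0,0],[5,8,-85,0,0],[5,11,-130,0,0],[5,14,-175,0,0],[5,14,-200,0,0],[5,14,-210,0,0],[5,14,-210,0,0],[5,14,-210,-25,0],[5,14,-210,-45,0],[5,14,-210,-45,0]]}}

```text
clock: 45.05
position: [0.6041, 0.0451, 0.1172]
ee_rot: [[0.996, 0.094, -0.004], [0.094, -0.996, 0.001], [-0.003, -0.001, -1.0]]
wrist_force: [-0.8, -1.2, -0.5]
width: 0.228
```

>>> {"name": "carry_out", "arguments": {"moves": [[5,2,-4,0,0],[5,2,-4,0,0],[5,2,-4,-7,0],[5,2,-4,-14,0],[5,2,-4,-14,0]]}}

```text
clock: 45.55
position: [0.6071, 0.0383, 0.1042]
ee_rot: [[0.996, 0.091, -0.001], [0.091, -0.996, -0.0], [-0.001, 0.0, -1.0]]
wrist_force: [1.0, -0.2, -0.5]
width: 0.231
```

>>> {"name": "carry_out", "arguments": {"moves": [[5,0,0,-1,0],[30,0,0,-1,0],[30,0,0,-1,0],[30,0,0,-1,0],[30,0,0,30,0],[30,0,0,75,0],[30,-40,-10,110,-0.14],[30,-80,-20,140,-0.28],[30,-120,-30,170,-0.42],[30,-160,-35,170,-0.56]]}}

```text
clock: 46.55
position: [0.448, 0.0037, 0.2781]
ee_rot: [[0.889, -0.458, 0.006], [-0.458, -0.889, -0.0], [0.005, -0.003, -1.0]]
wrist_force: [0.5, 0.1, 0.6]
width: 0.354
```

>>> {"name": "carry_out", "arguments": {"moves": [[0,-10,0,0,-0.14],[0,-20,0,0,-0.28],[0,-30,0,0,-0.42],[0,-30,0,0,-0.56],[0,-30,0,0,-0.7],[0,-30,0,0,-0.85],[0,-30,0,0,-1.0],[0,-30,0,0,-1.01],[0,-30,0,0,-1.01]]}}

```text
clock: 47.45
position: [0.4176, 0.0037, 0.2753]
ee_rot: [[0.096, -0.995, 0.0], [-0.995, -0.096, -0.0], [0.0, -0.0, -1.0]]
wrist_force: [-0.7, -0.6, -0.7]
width: -0.004
```

```bash
python3 m5.py w10 | head -1
python3 - <<'E'
from h import *
c=cam("side");save("s11",c[0]);w=cam("wrist")
a=cv2.resize(cam("top")[0][110:250,250:390],None,fx=3,fy=3);b=cv2.resize(c[0][110:250,180:390],None,fx=3,fy=3)[:, :]
b=cv2.resize(b,(int(b.shape[1]*.58),int(b.shape[0]*.58)));a=cv2.resize(a,None,fx=.58*1.0,fy=.58)
t=cam("top");P=cloud(t)
th=np.radians(5.1);o=np.array([.6043,.0115]);X=(P[...,0]-o[0])*np.cos(th)+(P[...,1]-o[1])*np.sin(th);Y=-(P[...,0]-o[0])*np.sin(th)+(P[...,1]-o[1])*np.cos(th)
m=(abs(X)<.042)&(abs(Y)<.042)&(P[...,2]>.024)
nn,l,st,ce=cv2.connectedComponentsWithStats(m.astype(np.uint8))
for i in range(1,nn):
    if 15<st[i,4]: k=l==i;print(st[i,4],X[k].min().round(3),X[k].max().round(3),Y[k].min().round(3),Y[k].max().round(3),np.median(P[k][:,2]).round(3))
P=cloud(t)
m=(P[...,2]>.07)&(P[...,2]<.12)&(abs(P[...,0]-.478)<.03)&(abs(P[...,1]-.253)<.03);print("pin",m.sum(),np.median(P[m],0).round(4))
m=(abs(P[...,0]-.4737)<.056)&(abs(P[...,1]+.268)<.056)&(P[...,2]>.012)&(P[...,2]<.04)
nn,l,st,ce=cv2.connectedComponentsWithStats(m.astype(np.uint8))
for i in range(1,nn):
    if 8<st[i,4]: k=l==i;print("bin",st[i,4],np.median(P[k],0).round(3))
E
```

```text
[0.4176 0.0037 0.2753] [ 0.096 -0.995  0.   ] 47.45
72 0.014 0.041 -0.007 0.005 0.063
68 -0.006 0.014 0.015 0.036 0.035
67 -0.018 0.002 -0.011 0.009 0.035
63 -0.042 -0.024 -0.011 0.009 0.035
pin 67 [0.4803 0.2519 0.0918]
bin 66 [ 0.478 -0.264  0.026]
bin 88 [ 0.428 -0.276  0.026]
```

All three fresh canisters are in the dish, both spent ones are in the bin, and the pin tool is upright. Now I close the slide.

>>> {"name": "carry_out", "arguments": {"moves": [[0,20,-3,-50,0],[0,27,-3,-100,0],[0,27,-3,-145,0],[0,27,-3,-178,0],[0,27,-3,-178,0],[0,40,-2,-178,0],[0,52,-1,-178,0],[0,60,0,-178,0],[0,64,0,-178,0],[0,68,0,-178,0]]}}

```text
clock: 48.7
position: [0.4856, 0.0034, 0.0977]
ee_rot: [[0.092, -0.996, -0.0], [-0.996, -0.092, -0.0], [0.0, 0.0, -1.0]]
wrist_force: [-2.6, 0.3, 1.2]
width: -0.0
```

>>> {"name": "carry_out", "arguments": {"moves": [[0,8,1,0,0],[0,18,2,0,0],[0,28,2,0,0],[0,38,3,0,0],[0,48,4,0,0],[0,58,5,0,0],[0,68,6,0,0],[0,78,7,0,0],[0,88,8,0,0],[0,96,9,0,0]]}}

```text
clock: 49.7
position: [0.5825, 0.0124, 0.0971]
ee_rot: [[0.091, -0.996, 0.0], [-0.996, -0.091, -0.0], [0.0, -0.0, -1.0]]
wrist_force: [-1.7, -1.1, -0.4]
width: 0.003
```

>>> {"name": "carry_out", "arguments": {"moves": [[0,8,1,0,0],[0,16,1,0,0],[0,23,2,0,0],[0,30,3,0,0],[0,36,3,0,0],[0,40,3,0,0],[0,40,3,0,0]]}}

```text
clock: 50.4
position: [0.6173, 0.0156, 0.0962]
ee_rot: [[0.092, -0.996, -0.01], [-0.996, -0.092, -0.002], [0.001, 0.01, -1.0]]
wrist_force: [-18.7, -1.1, 11.1]
width: -0.002
```

>>> {"name": "carry_out", "arguments": {"moves": [[0,3,0,0,0],[0,3,0,0,0],[0,3,0,0,0]]}}

```text
clock: 50.7
position: [0.6177, 0.0156, 0.0958]
ee_rot: [[0.093, -0.996, -0.015], [-0.996, -0.093, -0.003], [0.001, 0.015, -1.0]]
wrist_force: [-29.1, 0.2, 17.8]
width: -0.002
```

>>> {"name": "carry_out", "arguments": {"moves": [[0,-10,-1,0,0],[0,-40,-4,0,0],[0,-80,-7,0,0],[0,-90,-8,40,0],[0,-100,-8,90,0],[0,-140,-8,140,0],[0,-180,-8,190,0],[0,-180,-8,190,0],[0,-180,-8,190,0],[0,-180,-8,190,0]]}}

```text
clock: 51.7
position: [0.4456, 0.0073, 0.2878]
ee_rot: [[0.091, -0.996, 0.003], [-0.996, -0.091, -0.001], [0.001, -0.003, -1.0]]
wrist_force: [0.7, -0.0, -1.0]
width: 0.001
```

Run:
```python
from h import *
s=ctrl.state();print(np.round(s["position"],4),np.round(s["wrist_force"],2),s["clock"])
t=cam("top");P=cloud(t)
def reg(u0,u1,v0,v1,z0,z1,nm):
    Q=P[v0:v1,u0:u1].reshape(-1,3);Q=Q[(Q[:,2]>z0)&(Q[:,2]<z1)];r=cv2.minAreaRect((Q[:,:2]*1000).astype(np.float32));print(nm,len(Q),np.median(Q,0).round(4),np.round(r[0],1),np.round(r[1],1))
reg(290,355,175,205,.044,.056,"block top (start .6442 .012, 644.9 11.9)")
reg(200,240,240,280,.07,.12,"handle")
a=cv2.resize(t[0][100:300,190:490],None,fx=2,fy=2);b=cam("side")[0][100:340,120:460]
b=cv2.copyMakeBorder(b,0,0,0,a.shape[1]-b.shape[1],0);save("fin",np.vstack([a,b])[:600])
```

```text
[0.4456 0.0073 0.2878] [ 0.73 -0.04 -1.04] 51.7
block top (start .6442 .012, 644.9 11.9) 702 [0.6443 0.012  0.0508] [644.4  12. ] [ 36.3 144.3]
handle 67 [0.4803 0.2517 0.0923] [479.6 253.7] [16.2 17. ]
```

View pics/fin.png

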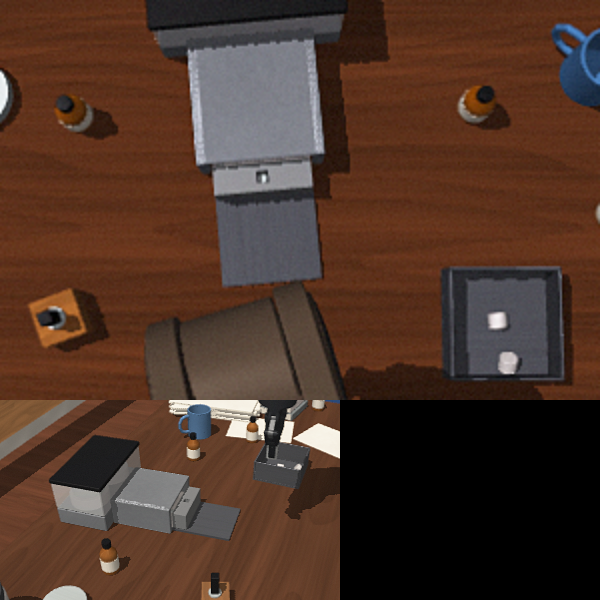

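The picture shows the slide home, with its block at (263,178). Both spent canisters are in the bin at (497,320) and (508,362), the pin tool is upright at (52,318), and the bottles stand. I hand the job in.

```bash
python3 -c "
from cell import ctrl
print(ctrl.job_done())"
```

```text
the job is handed in; nothing more can be done
None
```

The desiccant change is done and handed in at about 52 s on the robot's clock; no verdict was reported.

**What I did:**
- I held the release button down with the pin tool, pulled the slide fully out and put the tool back upright in its stand.
- I lifted the dish and tipped it in the bin by pushing its front edge against the bin wall. I then levelled it on the desk and set it back in the slide.
- I put all three fresh canisters in the dish and pushed the slide home until it met a hard stop.

**What went off plan:**
- One of the two spent canisters fell into the slide behind its front block when I lifted the dish. I picked it out and dropped it in the bin.
- One fresh canister was knocked about 3 cm aside during the run. I found it again and picked it up from there.

**Last checks:**
- **Slide:** the front block measured within 1 mm of its starting position. I did not pull on the slide to confirm the latch.
- **Canisters:** both spent ones were seen in the bin and no fresh ones were left on the desk. The three fresh ones were measured in the dish just before I closed the slide; once it was shut they could not be seen.
- **Dish:** it measured level after I put it back, before the fresh canisters went in.
- **Pin tool:** upright, with its handle within about 2 mm of the stand hole's axis.
- **Bottles:** those near the work were standing and the arm was clear of everything.

No check failed or disagreed. The button was not measured after closing.

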